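Lever a clipped-down carrier lid off with a flat lever

TASK

The knob lid of the meal-carrier tier is held down by two spring clips. With the loose flat lever, working over the lever rest in front of the tier, pry the lid's lug up until it snaps above the clips and stays there, without taking hold of the lid or pushing it by hand while it is still clipped down. Then lay the lever flat on the worktop, clear of the stand, and only after that lift the lid off by its knob and set it down gently on the bare worktop, knob up, leaving the shaker and the timer where they stand.

Things in the scene. Friction and masses are not known exactly. Their poses are not given: they have to be found in the camera images.
- lid_stand: Steel stand fixed to the worktop, with an open round carrier tier (diameter 191 mm, rim 87 mm above the worktop). Origin: on the worktop under the tier's axis; z up; -x is its front, where the clips and the lever rest stand. Its 4 mm base plate is a disc of radius 104 mm with a 100 mm wide tongue reaching to x = -185 mm.
- lever_rest (a point): The fulcrum: top middle of the lever rest's round crossbar (diameter 10 mm, along the stand's y), at x = -165 mm, y = 0, z = 75 mm in the stand. At its ends two uprights, 36 mm apart inside, rise to 87 mm; the blade lies between them. Axes as the stand's.
- lug_seat (a point): Point fixed to the stand at its x = -116 mm, y = 0, z = 87 mm: where point lug is while the lid is clipped down. Axes as the stand's.
- clips (a point): Point midway between the clip noses: x = -116 mm, y = 0, z = 95 mm in the stand. The two spring leaves (12 mm wide) stand at y = +-34 mm, 104 mm high. Their wedge noses point inward to y = +-22 mm, 3 mm over the lug's side edges. Pushed up with about 8 to 14 N in all, the lug bends them apart; they snap shut under it and hold it about 10 mm higher than before.
- knob_lid: Pressed steel lid, 196 mm wide, 61 mm high, about 0.3 kg, lying on the tier, held only by the clips. Origin: centre of the bottom of its skirt (74 mm above the worktop while seated, 0 when lying on it); z up through the knob. The rim's underside is 13 mm above the origin, the dome's top 32 mm. On its -x side a flat steel lug sticks out.
- lug (a point): Middle of the free part of the lid's pry lug, on its underside: 116 mm from the lid's axis towards the lid's -x, 13 mm above the lid's origin. The lug is a plate 50 mm wide (lid's y) and 4 mm thick, its outer end 125 mm from the lid's axis; the tier's wall is 96 mm from the axis.
- knob_top (a point): Centre of the top of the lid's round knob, 60 mm above the lid's origin. The knob is a disc 33 mm wide from 43 to 60 mm above the origin, on a 17 mm wide stem.
- lever: Loose flat lever, 200 mm long, about 0.12 kg, lying on the worktop, which is otherwise bare from x = 0.32 to 0.58 m, y = -0.04 to 0.24 m. Origin: middle of its length, on its flat underside; z up, +x to the blade's tip. Blade: steel, 16 mm wide, 5 mm thick, from x = 5 to x = +100 mm. Handle: grey, 18 mm wide, 14 mm high, from x = -100 to x = -5 mm.
- lever_tip (a point): Blade tip of the lever, mid-thickness (2.5 mm above the underside), at x = +100 mm of the lever.
- lever_handle (a point): Point in the lever's handle near its centre of mass, at x = -30 mm, 7 mm above the underside: where to pinch it, across its 18 mm width.
- salt_shaker: Salt shaker, 44 mm wide, 90 mm high, bystander at the back. Origin: centre of its foot.
- kitchen_timer: Round wind-up kitchen timer, 63 mm wide, 56 mm high, bystander at the back. Origin: centre of its foot.

How it is judged:
By the outcome, as a careful person would: the job done as asked, in the order asked, and still so for the second after the job is handed in, with the robot touching nothing.
It also fails if it takes over 67 s, if anything falls off the work surface, if the arm or the gripper's body presses on something with over 40 N, if the wrist force passes 120 N, or if a joint passes its speed limit or range.

ROBOT

A 6-joint arm with a two-finger parallel gripper is mounted at the origin on the work surface; the furniture and walls round the work are solid. World frame = base frame: x ahead of the robot, y to its left, z up, the work surface at z = 0. Lengths are in mm, angles in rad, forces in N, time in s.
With the tool pointing down it reaches from about 350 to 875 mm from the base axis. Payload 15.5 kg.
Tool frame: the origin (TCP) lies at the very end of the fingers, on their centre line; the grasp point (between the pads) lies 19 mm behind it; z points along the fingers, x is the direction in which the jaws open and shut, and the axes are right-handed (so a half turn about z gives the same grasp; the last joint's range is limited). The gripper opens to 85 mm and grips with 20 to 120 N. Pads are 22 mm wide; open, the fingers measure 114 mm over their backs; the gripper's body (76 mm by 85 mm) begins 54 mm behind the grasp point. The pads swing forward as they close: fully open they stand 13 mm farther back than shut.
Start: joints at [-1.401, 0.494, 1.345, -0, 1.302, -0.096], TCP at [164.177, -603.052, 203.377] pointing down, gripper open.
Joint ranges: [-2.91, 2.91], [-0.82, 2.16], [0.22, 2.67], [-1.22, 4.37], [0.12, 2.79], [-3.08, 3.08]. Speed limits (rad/s): [1.89, 1.89, 2.57, 3.01, 3.01, 3.01].

INTERFACE

Orientations are given as a 3x3 rotation matrix whose columns are the frame's x, y, z axes.
In Python, from cell import robot, eyes, search_frame, silhouettes gives the robot as it stands.
- The arm moves only by the shell command python3 -m pendant 'ROWS'. ROWS is JSON, a list of rows, each a list of 7 numbers: the shift along the tool's x, y, z in units of 60 mm (1.0 is 60 mm), then the turn, a rotation vector about the tool's x, y, z in units of 6 degrees (1.0 is 6 degrees), then the opening, from 0 (shut) to 1 (fully open). In form: [[x, y, z, rx, ry, rz, jaw], ...]. A call has 1 to 20 rows; each row is the pose to reach, as a shift and turn from the pose commanded when the call began, along the tool's axes at that moment; what a row does not reach only later rows make up. A row lasts 1/8 s, in which the tool goes at most 62.5 mm and 10.7 degrees, less where a joint would pass 70% of its speed; a pose out of reach is approached as far as the arm can. A call with a gripper value outside its range is refused whole. The fingers move at their own pace and stop on an object; the grip force is fixed at half the most. Time passes only in rows, so rows that repeat a pose let the fingers close. It gives the time, the measured TCP pose, the force and the opening at its end, in the units of the state.
- robot.observe(): the state, without advancing time (a new reading comes with each control period).
- eyes.camera(name): name is "side" or "top"; returns a dict with "img" (400x640x3 uint8, red, green, blue), "intrinsics" (3x3 intrinsics, pixels), "k1" (the pictures are not rectified: a ray, as slopes to the right and down, at radius r is drawn at 1 + k1 r^2 times it, then the intrinsics apply), "origin" and "rotation" of the camera in the world. Camera axes: x right, y up, looking along -z (the intrinsics and any distortion apply to the point x, -y, -z); pixel columns grow to the right and rows downward; lengths in mm; the calibration is good to about 2 mm. A picture is of the moment at which its call begins. There is no depth.
- robot.job_done(): hands the job in, once; it reports no verdict.
Trained networks look in a picture, given as the dict that the camera call returned (one of the last four; its "shot" number tells which), for a name from the list of things; names that differ only in an ending like _2 or _b are one class to them, and where a whole thing is asked for, a point or a joint stands for the part that bears it (a point fixed in the world has none). Each returns a list of dicts, best first, with "confidence" (0 to 1); they miss things now and then, are a little off and sometimes report something else, mostly with a low value. They report only what shows in the picture. A call takes as long as a camera call.
- search_frame(name, picture): "centre" ([x, y, z] in mm, in world coordinates, good to about 4 mm: the middle of the surface that is visible of it).
- silhouettes(name, picture): "pixels" (400x640 bool, what is visible of it).
The state is a dict: "clock": time; "joints": joint angles; "dq": joint speeds; "effort": joint torques, N m; "ee_pos": TCP position; "eef_rot": TCP orientation; "contact_force": force on the tool from outside, world axes, zero at the start; "wrist_torque": the same for the moment, N m; "gripper_width": finger opening in mm.
Only numpy, scipy, OpenCV 4.12 (cv2) and the standard library are available. Lean on these libraries where they do the work, as an engineer would, in place of code of your own. Each camera call takes 0.05 s, during which the arm holds its last target.

## Working session

There is one attempt and no reset: what is moved stays moved. The work goes in short steps, Python scripts to look and compute and a shell command to move; the robot and the scene stay as the last step left them, time stands still between calls to the robot, and variables do not carry over. Pictures are saved under pics/ and viewed, and the job is handed in when it is done.

```bash
ls -la; mkdir -p pics; cat > h.py <<'E'
import numpy as np, cv2
from cell import robot, eyes, search_frame, silhouettes
def save(p,n): cv2.imwrite('pics/'+n, cv2.cvtColor(p['img'],cv2.COLOR_RGB2BGR))
def proj(p,X):
    X=np.atleast_2d(X); c=(X-np.array(p['origin']))@np.array(p['rotation'])
    s=np.c_[c[:,0]/-c[:,2], -c[:,1]/-c[:,2]]
    r2=(s**2).sum(1,keepdims=True); s=s*(1+p['k1']*r2)
    K=np.array(p['intrinsics']); return np.c_[s[:,0]*K[0,0]+K[0,2], s[:,1]*K[1,1]+K[1,2]]
def ray(p,uv):
    K=np.array(p['intrinsics']); uv=np.atleast_2d(np.array(uv,float))
    d=np.c_[(uv[:,0]-K[0,2])/K[0,0],(uv[:,1]-K[1,2])/K[1,1]]; s=d.copy()
    for _ in range(30): s=d/(1+p['k1']*(s**2).sum(1,keepdims=True))
    v=np.c_[s[:,0],-s[:,1],-np.ones(len(s))]@np.array(p['rotation']).T
    return np.array(p['origin']),v/np.linalg.norm(v,axis=1,keepdims=True)
def onz(p,uv,z):
    o,v=ray(p,uv); return o+v*((z-o[2])/v[:,2])[:,None]
E
python3 - <<'E'
from h import *
s=robot.observe(); print({k:np.round(v,3).tolist() for k,v in s.items()})
for n in('top','side'):
    p=eyes.camera(n); save(p,n+'0.png'); print(n,p['origin'],np.round(p['rotation'],3).tolist(),p['k1'],np.array(p['intrinsics']).tolist())
    for t in('lever','lever_tip','lever_handle','knob_lid','knob_top','lug','lug_seat','lever_rest','clips','lid_stand','salt_shaker','kitchen_timer'):
        try: print(t,[(np.round(d['centre'],1).tolist(),round(d['confidence'],2)) for d in search_frame(t,p)][:3])
        except Exception as e: print(t,e)
E
```

```text
total 12
drwxr-xr-x  3 agent agent 4096 Dec  7 01:38 .
drwxr-xr-x 23 root  root  4096 Dec  7 01:38 ..
drwxr-xr-x  2 agent agent 4096 Dec  7 01:38 pics
{'clock': 0.0, 'joints': [-1.4, 0.494, 1.346, 0.0, 1.303, -0.095], 'dq': [0.0, -0.001, -0.001, -0.0, -0.001, 0.0], 'effort': [-0.003, -88.217, -38.388, -0.001, 0.01, 0.0], 'ee_pos': [164.126, -602.657, 202.801], 'eef_rot': [[0.263, -0.965, -0.0], [-0.965, -0.263, 0.001], [-0.001, -0.0, -1.0]], 'contact_force': [-0.023, -0.195, 0.07], 'wrist_torque': [0.029, -0.032, -0.001], 'gripper_width': 85.583}
top [419.62161917 -36.13107343 960.0090088 ] [[-0.02, 0.99, -0.14], [-1.0, -0.017, 0.021], [0.018, 0.14, 0.99]] -0.07788984679121097 [[408.861167486224, 0.0, 321.84603868527], [0.0, 408.861167486224, 202.7724854812162], [0.0, 0.0, 1.0]]
lever [([465.8, 164.7, 6.6], 0.96), ([538.3, -158.3, 1.4], 0.2)]
lever_tip [([466.0, 165.3, 4.6], 0.73)]
lever_handle [([467.6, 167.4, 5.1], 0.57)]
knob_lid [([552.0, -275.3, 94.8], 0.78), ([469.8, 167.5, 8.5], 0.36)]
knob_top [([549.5, -276.9, 92.2], 0.75)]
lug [([549.6, -277.0, 94.6], 0.92)]
lug_seat [([535
[... 383 characters left out ...]
985304, 0.0, 317.0863682342503], [0.0, 362.4315227985304, 200.58954116710493], [0.0, 0.0, 1.0]]
lever [([463.6, 167.4, 5.5], 0.71)]
lever_tip [([459.4, 171.4, 7.4], 0.81)]
lever_handle [([461.3, 175.9, 2.8], 0.7)]
knob_lid [([554.8, -254.2, 91.8], 0.82), ([465.8, 167.3, 6.1], 0.48)]
knob_top [([552.3, -253.8, 93.9], 0.73), ([555.4, -190.1, 18.7], 0.6)]
lug [([554.3, -256.0, 96.4], 0.96)]
lug_seat [([556.2, -190.0, 20.7], 0.86)]
lever_rest [([549.6, -194.1, 15.2], 0.69)]
clips [([552.8, -194.5, 15.7], 0.86)]
lid_stand [([548.7, -192.3, 14.1], 0.6), ([460.9, 169.2, 9.4], 0.53)]
salt_shaker [([555.1, -193.1, 17.2], 0.67), ([646.4, 42.6, 51.3], 0.59)]
kitchen_timer [([644.9, 117.0, 45.5], 0.59)]
```

View pics/top0.png

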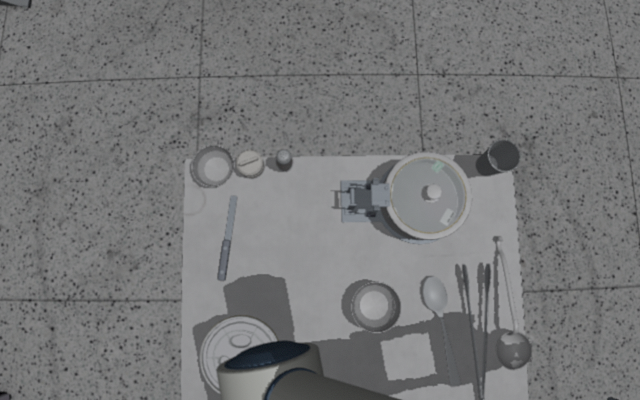

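View pics/side0.png

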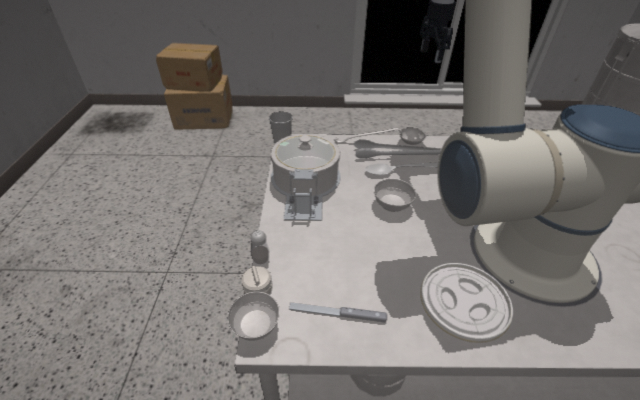

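```bash
python3 - <<'E'
from h import *
p=cv2.imread('pics/top0.png'); cv2.imwrite('pics/z1.png',cv2.resize(p[140:260,320:480],None,fx=5,fy=5,interpolation=cv2.INTER_CUBIC))
cv2.imwrite('pics/z2.png',cv2.resize(p[185:290,195:265],None,fx=5.5,fy=5.5,interpolation=cv2.INTER_CUBIC))
p=cv2.imread('pics/side0.png'); cv2.imwrite('pics/z3.png',cv2.resize(p[125:230,255:355],None,fx=5.5,fy=5.5,interpolation=cv2.INTER_CUBIC))
cv2.imwrite('pics/z4.png',cv2.resize(p[290:335,280:395],None,fx=6,fy=6,interpolation=cv2.INTER_CUBIC))
E
```

```text
(no output)
```

View pics/z1.png

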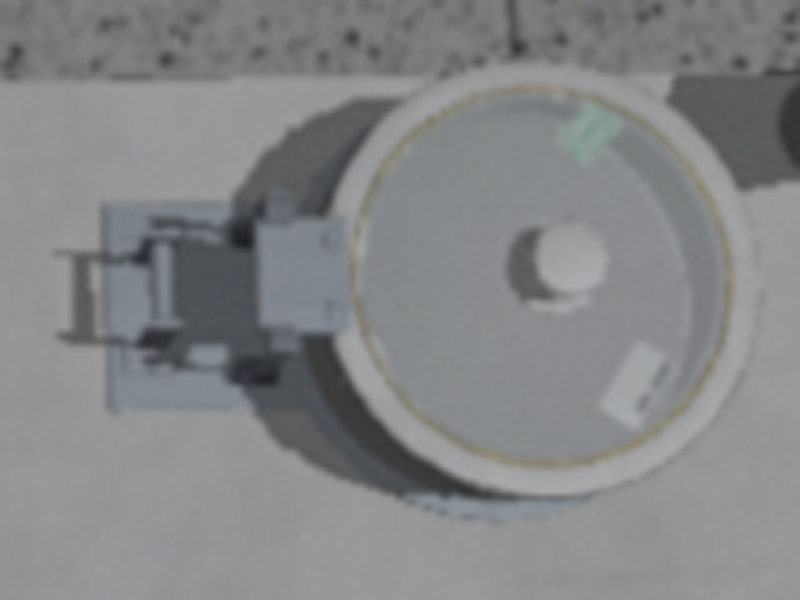

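View pics/z2.png

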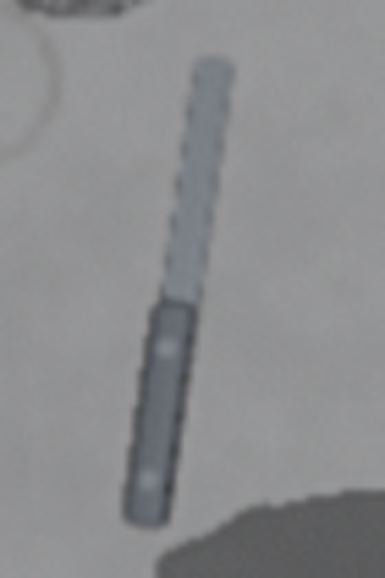

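View pics/z3.png

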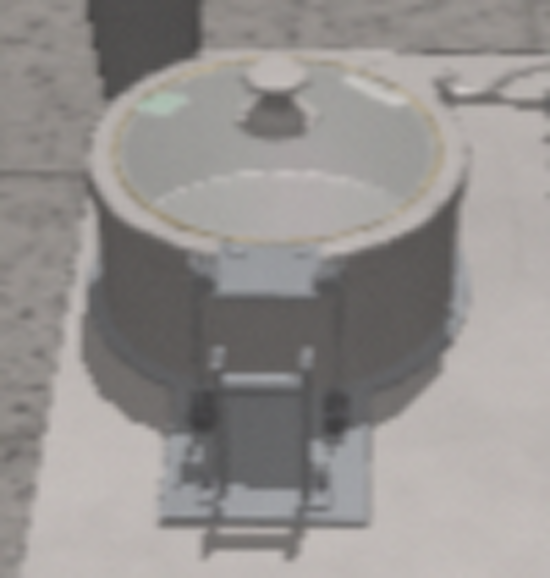

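View pics/z4.png

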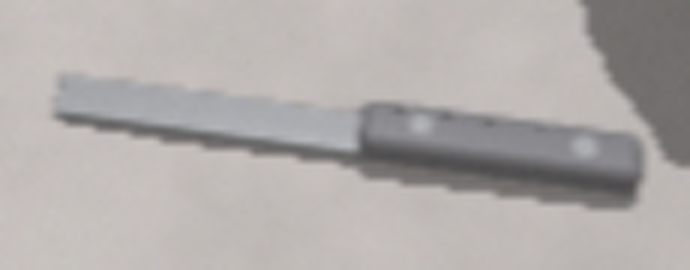

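```bash
cat > fit.py <<'E'
from h import *
from scipy.optimize import least_squares
def fit(obs,x0):
    def T(x,P):
        c,s=np.cos(x[2]),np.sin(x[2]); P=np.array(P,float)
        return np.c_[x[0]+c*P[:,0]-s*P[:,1], x[1]+s*P[:,0]+c*P[:,1], P[:,2]]
    def f(x): return np.concatenate([(proj(p,T(x,P))-np.array(uv)).ravel() for p,P,uv in obs])
    r=least_squares(f,x0,loss='soft_l1'); return r.x, f(r.x).reshape(-1,2)
E
python3 - <<'E'
from fit import *
t=eyes.camera('top'); s=eyes.camera('side')
a=lambda L,o,k:np.array(o)+np.array(L,float)/k
tt=a([(103,203),(112,408),(571,257),(256,222),(258,335)],(320,140),5)
ss=a([(160,522),(370,524),(278,75),(213,292),(320,296)],(255,125),5.5)
P=[(-185,50,4),(-185,-50,4),(0,0,134),(-125,25,91),(-125,-25,91)]
for o in([(t,P,tt),(s,P,ss)],[(t,P,tt)],[(s,P,ss)]):
    x,r=fit(o,[550,-280,-1.57]); print(np.round(x,4)); print(np.round(r,1).tolist())
tt=a([(214,58),(179,303),(146,522)],(195,185),5.5); ss=a([(60,86),(362,115),(642,150)],(280,290),6)
P=[(100,0,5),(-5,0,12),(-100,0,12)]
for o in([(t,P,tt),(s,P,ss)],[(t,P,tt)],[(s,P,ss)]):
    x,r=fit(o,[465,167,0.1]); print(np.round(x,4)); print(np.round(r,1).tolist())
E
```

```text
[ 554.2455 -286.3295   -1.5764]
[[-0.2, 0.7], [-1.1, 1.5], [-0.2, 0.7], [-0.4, 0.2], [-0.1, 0.5], [-0.9, -1.5], [-0.6, -1.2], [-1.0, -1.2], [-0.7, -0.2], [-0.6, -0.6]]
[ 555.6491 -287.1809   -1.5777]
[[0.2, 0.0], [-0.8, 0.8], [0.2, 0.0], [-0.0, -0.5], [0.3, -0.2]]
[ 551.6716 -282.4917   -1.5799]
[[-0.3, -0.5], [0.1, -0.1], [-0.1, -0.5], [0.1, 0.7], [0.2, 0.4]]
[ 4.741893e+02  1.646862e+02 -1.312000e-01]
[[-0.2, 0.8], [-0.7, 0.3], [-0.4, 1.8], [-0.9, -0.3], [-0.7, -0.5], [-0.3, -0.3]]
[ 4.763285e+02  1.637597e+02 -1.296000e-01]
[[0.2, -0.1], [-0.3, -0.6], [0.1, 0.8]]
[ 4.729007e+02  1.654961e+02 -1.319000e-01]
[[-0.3, 0.0], [-0.1, -0.1], [0.3, 0.1]]
```

```bash
cat > go.py <<'E'
from h import *
from scipy.spatial.transform import Rotation as R
def yawR(yaw,pitch=0):
    # tool x at world yaw, z down; pitch>0 : lever tip up (rotation about tool x)
    x=np.array([np.cos(yaw),np.sin(yaw),0]);z=np.array([0,0,-1.]);y=np.cross(z,x)
    return np.c_[x,y,z]@R.from_rotvec([-pitch,0,0]).as_matrix()
def rel(pos,Rt,base=None):
    s=robot.observe() if base is None else base; p=np.array(s['ee_pos']);Rc=np.array(s['eef_rot'])
    d=Rc.T@(np.array(pos)-p)/60; w=R.from_matrix(Rc.T@Rt).as_rotvec()*180/np.pi/6
    return np.round(np.r_[d,w],3).tolist()
def st():
    s=robot.observe(); print(round(s['clock'],2),np.round(s['ee_pos'],1),'F',np.round(s['contact_force'],1),'T',np.round(s['wrist_torque'],2),'w',round(s['gripper_width'],1),'q',np.round(s['joints'],2)); print(np.round(s['eef_rot'],3).tolist())
E
python3 - <<'E'
from go import *
t=eyes.camera('top');st()
for n,uv,z in(('bowlL',(212,167),40),('plate',(240,357),10),('platetop',(240,318),10),('plateleft',(200,357),10),('bowlM',(374,305),40),('bowlMtop',(374,281),40),('bowlMleft',(349,305),40),('spoon',(433,290),5),('shadow',(255,280),0)): print(n,np.round(onz(t,uv,z)[0]))
print(yawR(1.44).round(2).tolist())
print('A',rel([500,-60,220],yawR(0.0)))
E
```

```text
1.45 [ 164.2 -603.1  203.4] F [ 0.2 -0.   0.5] T [-0.   -0.01 -0.06] w 85.5 q [-1.4   0.49  1.35  0.    1.3  -0.1 ]
[[0.263, -0.965, 0.0], [-0.965, -0.263, 0.0], [-0.0, -0.0, -1.0]]
bowlL [637. 196.  40.]
plate [206. 135.  10.]
platetop [293. 135.  10.]
plateleft [207. 226.  10.]
bowlM [ 319. -166.   40.]
bowlMtop [ 371. -168.   40.]
bowlMleft [ 320. -111.   40.]
spoon [ 345. -310.    5.]
shadow [377. 102.   0.]
[[0.13, 0.99, 0.0], [0.99, -0.13, 0.0], [0.0, 0.0, -1.0]]
A [-7.263, -7.778, -0.277, -0.0, 0.0, -12.462]
```

```bash
python3 -m pendant '[[-7.26,-7.78,-0.28,0,0,-12.46,1],[-7.26,-7.78,-0.28,0,0,-12.46,1],[-7.26,-7.78,-0.28,0,0,-12.46,1],[-7.26,-7.78,-0.28,0,0,-12.46,1],[-7.26,-7.78,-0.28,0,0,-12.46,1],[-7.26,-7.78,-0.28,0,0,-12.46,1],[-7.26,-7.78,-0.28,0,0,-12.46,1],[-7.26,-7.78,-0.28,0,0,-12.46,1],[-7.26,-7.78,-0.28,0,0,-12.46,1],[-7.26,-7.78,-0.28,0,0,-12.46,1],[-7.26,-7.78,-0.28,0,0,-12.46,1],[-7.26,-7.78,-0.28,0,0,-12.46,1],[-7.26,-7.78,-0.28,0,0,-12.46,1]]'; python3 - <<'E'
from go import *
st()
c,s=np.cos(-.131),np.sin(-.131)
h=np.array([474.5,164.7])-30*np.array([c,s]); print(h)
print('B',rel([*h,90],yawR(1.44)))
E
```

```text
clock: 3.08
ee_pos: [499.6, -61.2, 220.2]
eef_rot: [[1.0, -0.001, -0.0], [-0.001, -1.0, -0.0], [-0.0, 0.0, -1.0]]
contact_force: [0.6, -0.9, 0.8]
gripper_width: 85.6
3.08 [499.6 -61.2 220.2] F [ 0.6 -0.9  0.8] T [ 0.01 -0.02  0.01] w 85.6 q [-0.24  0.3   1.62 -0.    1.22 -0.24]
[[1.0, -0.001, -0.0], [-0.001, -1.0, -0.0], [-0.0, 0.0, -1.0]]
[444.75704709 168.61876919]
B [-0.917, -3.829, 2.169, -0.001, 0.004, -13.762]
```

```bash
python3 -m pendant '[[-0.92,-3.83,2.17,0,0,-13.76,1],[-0.92,-3.83,2.17,0,0,-13.76,1],[-0.92,-3.83,2.17,0,0,-13.76,1],[-0.92,-3.83,2.17,0,0,-13.76,1],[-0.92,-3.83,2.17,0,0,-13.76,1],[-0.92,-3.83,2.17,0,0,-13.76,1],[-0.92,-3.83,2.17,0,0,-13.76,1],[-0.92,-3.83,2.17,0,0,-13.76,1],[-0.92,-3.83,2.17,0,0,-13.76,1],[-0.92,-3.83,2.17,0,0,-13.76,1]]'; python3 - <<'E'
from go import *
st()
for n in('top','side'):
    p=eyes.camera(n); save(p,n+'1.png')
    if n=='side':
        i=p['img'][220:370,240:440]
        cv2.imwrite('pics/side1z.png',cv2.cvtColor(cv2.resize(i,None,fx=4,fy=4,interpolation=2),cv2.COLOR_RGB2BGR))
        s=robot.observe(); print(proj(p,[s['ee_pos']]))
E
```

```text
clock: 4.32
ee_pos: [445.2, 169.0, 90.1]
eef_rot: [[0.134, 0.991, 0.0], [0.991, -0.134, -0.0], [-0.0, 0.0, -1.0]]
contact_force: [0.0, 0.2, 0.0]
gripper_width: 85.3
4.33 [445.2 169.   90.1] F [0.  0.2 0. ] T [-0.01 -0.03  0.  ] w 85.3 q [ 0.24  0.45  1.84 -0.    0.86 -1.2 ]
[[0.134, 0.991, 0.0], [0.991, -0.134, -0.0], [-0.0, 0.0, -1.0]]
[[354.65527005 288.10878463]]
```

View pics/side1z.png

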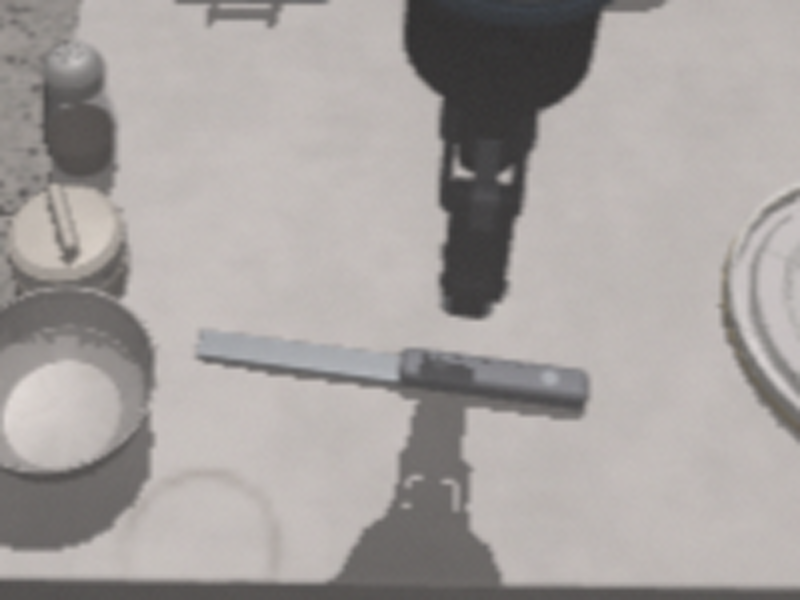

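```bash
python3 -m pendant '[[0,0,0.7,0,0,0,1],[0,0,1.2,0,0,0,1],[0,0,1.42,0,0,0,1],[0,0,1.43,0,0,0,1],[0,0,1.43,0,0,0,0.5],[0,0,1.43,0,0,0,0],[0,0,1.43,0,0,0,0],[0,0,1.43,0,0,0,0],[0,0,1.43,0,0,0,0],[0,0,1.43,0,0,0,0],[0,0,1.43,0,0,0,0]]'; python3 - <<'E'
from go import *
st()
p=eyes.camera('side'); save(p,'side2.png')
i=p['img'][220:370,240:440]
cv2.imwrite('pics/side2z.png',cv2.cvtColor(cv2.resize(i,None,fx=4,fy=4,interpolation=2),cv2.COLOR_RGB2BGR))
E
```

```text
clock: 5.8
ee_pos: [445.0, 169.6, 4.1]
eef_rot: [[0.13, 0.992, -0.0], [0.992, -0.13, -0.0], [-0.0, -0.0, -1.0]]
contact_force: [0.1, 0.6, 0.5]
gripper_width: 0.2
5.8 [445.  169.6   4.1] F [0.1 0.6 0.5] T [-0.   -0.03 -0.  ] w 0.2 q [ 0.24  0.61  1.9  -0.    0.63 -1.2 ]
[[0.13, 0.992, -0.0], [0.992, -0.13, -0.0], [-0.0, -0.0, -1.0]]
```

View pics/side2z.png

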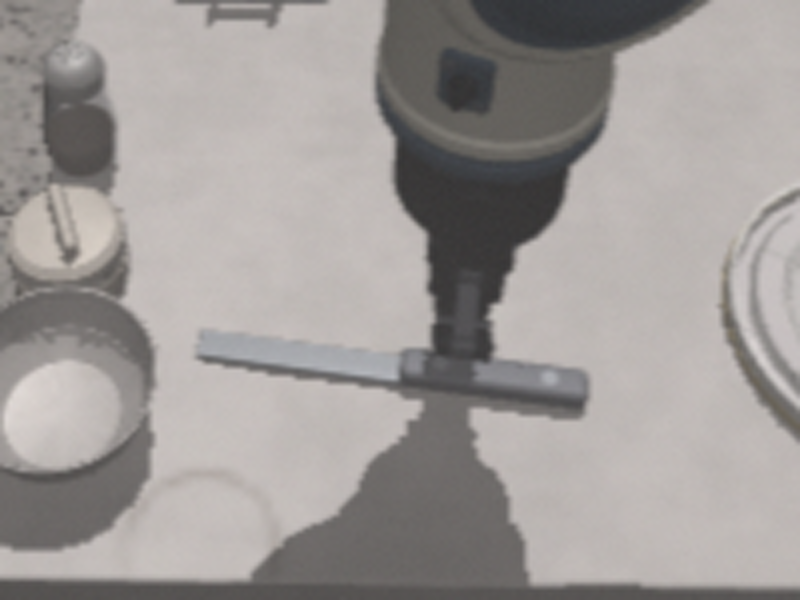

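```bash
python3 - <<'E'
from go import *
st()
p=eyes.camera('side')
for X in([445,169.6,4],[445,169.6,14],[445,169.6,24]): print((proj(p,[X])-[240,220])*4)
t=eyes.camera('top'); save(t,'top2.png')
cv2.imwrite('pics/top2z.png',cv2.cvtColor(cv2.resize(t['img'][180:300,180:300],None,fx=5,fy=5,interpolation=2),cv2.COLOR_RGB2BGR))
cv2.imwrite('pics/side2zz.png',cv2.cvtColor(cv2.resize(p['img'][280:330,320:400],None,fx=10,fy=10,interpolation=2),cv2.COLOR_RGB2BGR))
E
```

```text
5.85 [445.  169.7   4.2] F [-0.3 -0.1 -0.7] T [-0.    0.06 -0.05] w -0.1 q [ 0.24  0.61  1.9   0.    0.63 -1.2 ]
[[0.13, 0.992, -0.0], [0.992, -0.13, -0.0], [-0.0, -0.0, -1.0]]
[[445.45771265 371.12146229]]
[[446.90428794 360.51103589]]
[[448.37740268 349.70420455]]
```

View pics/top2z.png

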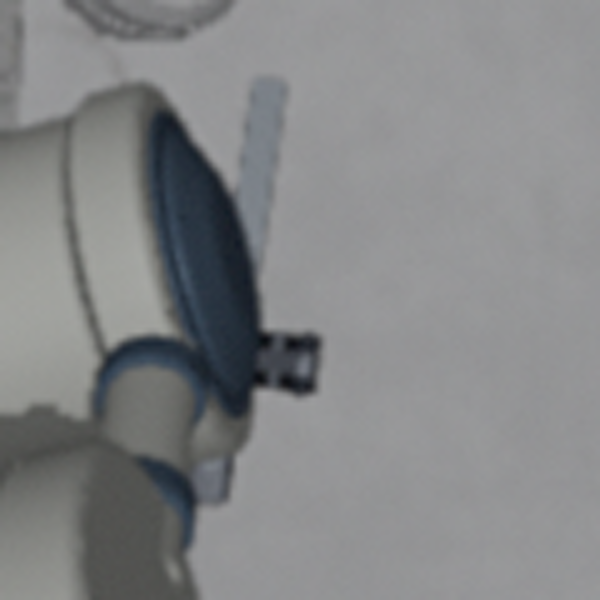

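View pics/side2zz.png

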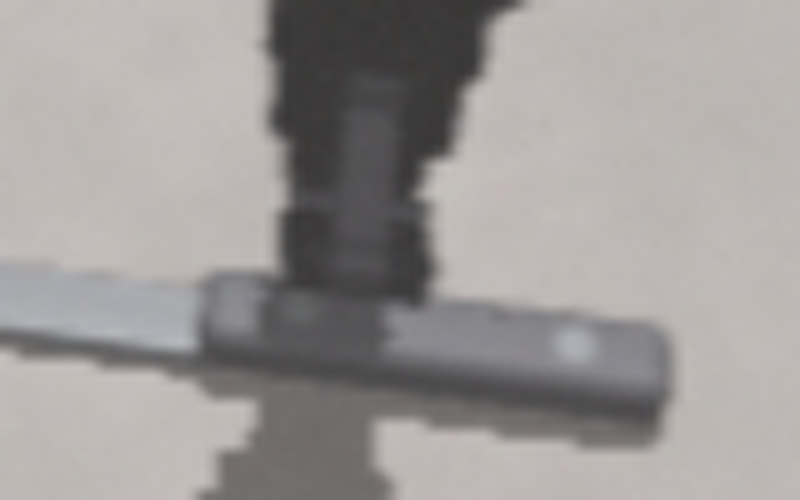

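```bash
python3 - <<'E'
from go import *
p=eyes.camera('side');t=eyes.camera('top')
print('pic1 near tip',(proj(p,[[451,212,103],[452,219,103]])-[240,220])*4)
print('TCP top',proj(t,[[445,169.6,4],[445,169.6,60]]))
for n,q in(('s',p),('t',t)):
    print([(np.round(d['centre'],1).tolist(),round(d['confidence'],2)) for d in search_frame('lever_handle',q)])
# handle edges in side: zz crop rear-top edge & front-bottom edge at x=330
o=[(320+330/10,280+v/10) for v in (287,330,372)]
for uv,z in zip(o,(14,14,0)): print(uv,onz(p,[uv],z)[0].round(1))
E
```

```text
pic1 near tip [[454.24036313 336.73026263]
 [453.0311487  350.68993045]]
TCP top [[225.67443656 251.03242839]
 [220.20331064 250.43538804]]
[([464.2, 174.1, 5.5], 0.81)]
[([522.2, 159.5, 7.2], 0.64)]
(353.0, 308.7) [442.2 166.3  14. ]
(353.0, 313.0) [442.8 176.1  14. ]
(353.0, 317.2) [441.9 177.2   0. ]
```

```bash
python3 -m pendant '[[0,0,-0.5,0,0,0,0],[0,0,-1.0,0,0,0,0],[0,0,-1.5,0,0,0,0],[0,0,-1.5,0,0,0,0]]'; python3 - <<'E'
from go import *
st()
p=eyes.camera('side');t=eyes.camera('top'); s=robot.observe()
a=np.round((proj(p,[s['ee_pos']])-[290,220])*6); b=np.round((proj(t,[s['ee_pos']])-[180,180])*5); print(a,b)
i=cv2.resize(p['img'][220:320,290:420],None,fx=6,fy=6,interpolation=2)[:,:,::-1].copy(); cv2.circle(i,tuple(int(v) for v in a[0]),4,(0,0,255),1); cv2.imwrite('pics/side3z.png',i)
i=cv2.resize(t['img'][180:300,180:300],None,fx=5,fy=5,interpolation=2)[:,:,::-1].copy(); cv2.circle(i,tuple(int(v) for v in b[0]),4,(0,0,255),1); cv2.imwrite('pics/top3z.png',i)
E
```

```text
clock: 6.65
ee_pos: [446.2, 170.0, 95.9]
eef_rot: [[0.13, 0.992, 0.004], [0.992, -0.13, 0.001], [0.001, 0.003, -1.0]]
contact_force: [0.4, -0.2, -0.9]
gripper_width: -0.1
6.65 [446.2 170.   95.9] F [ 0.4 -0.2 -0.9] T [-0.07  0.03 -0.02] w -0.1 q [ 0.24  0.44  1.83  0.    0.87 -1.2 ]
[[0.13, 0.992, 0.004], [0.992, -0.13, 0.001], [0.001, 0.003, -1.0]]
[[390. 402.]] [[183. 350.]]
```

View pics/side3z.png

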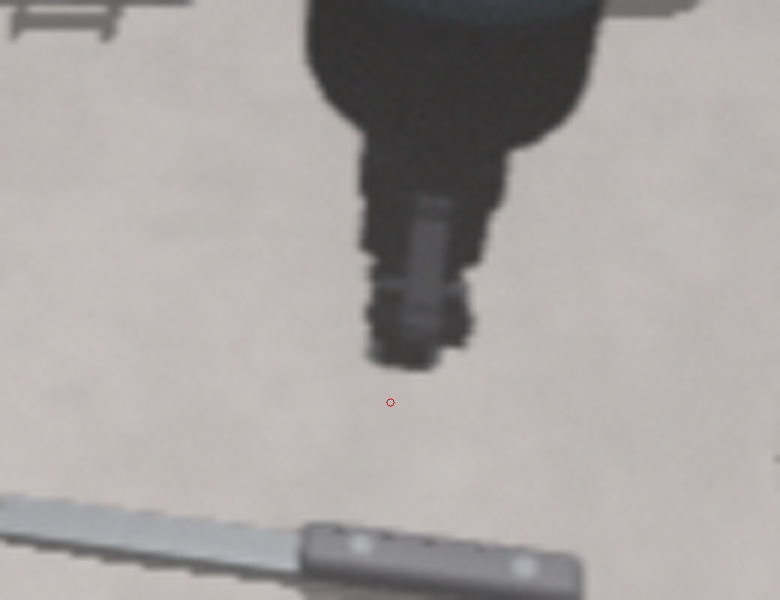

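View pics/top3z.png

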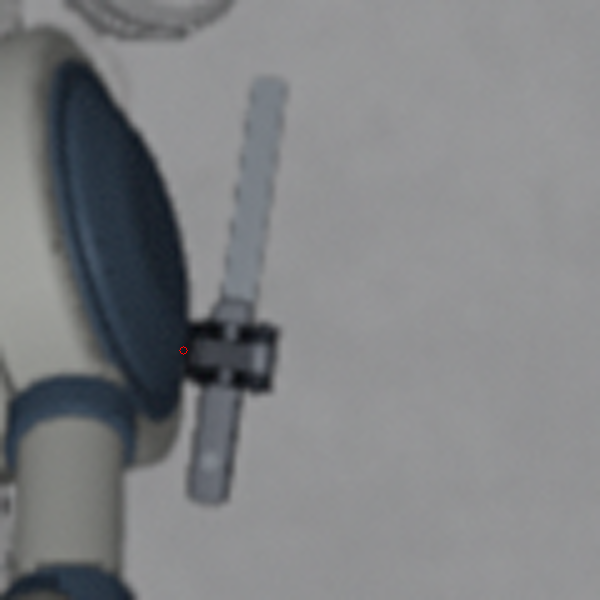

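```bash
python3 -m pendant '[[-1.0,0,0.5,0,0,0,0],[-1.0,0,1.0,0,0,0,0],[-1.0,0,1.45,0,0,0,0],[-1.0,0,1.48,0,0,0,0],[-1.0,0,1.48,0,0,0,0]]';  python3 - <<'E'
from go import *
st()
p=eyes.camera('side'); s=robot.observe()
a=np.round((proj(p,[s['ee_pos'],np.array(s['ee_pos'])+[0,0,13]])-[290,220])*6); print(a)
i=cv2.resize(p['img'][220:320,290:420],None,fx=6,fy=6,interpolation=2)[:,:,::-1].copy()
for q in a: cv2.circle(i,tuple(int(v) for v in q),4,(0,0,255),1)
cv2.imwrite('pics/side4z.png',i)
E
```

```text
clock: 7.38
ee_pos: [437.0, 110.3, 5.5]
eef_rot: [[0.129, 0.992, -0.001], [0.992, -0.129, -0.0], [-0.0, -0.001, -1.0]]
contact_force: [0.6, 0.6, 0.5]
gripper_width: 0.3
7.38 [437.  110.3   5.5] F [0.6 0.6 0.5] T [ 0.1  -0.07  0.01] w 0.3 q [ 0.11  0.59  1.96  0.    0.59 -1.33]
[[0.129, 0.992, -0.001], [0.992, -0.129, -0.0], [-0.0, -0.001, -1.0]]
[[379. 407.]
 [382. 385.]]
```

View pics/side4z.png

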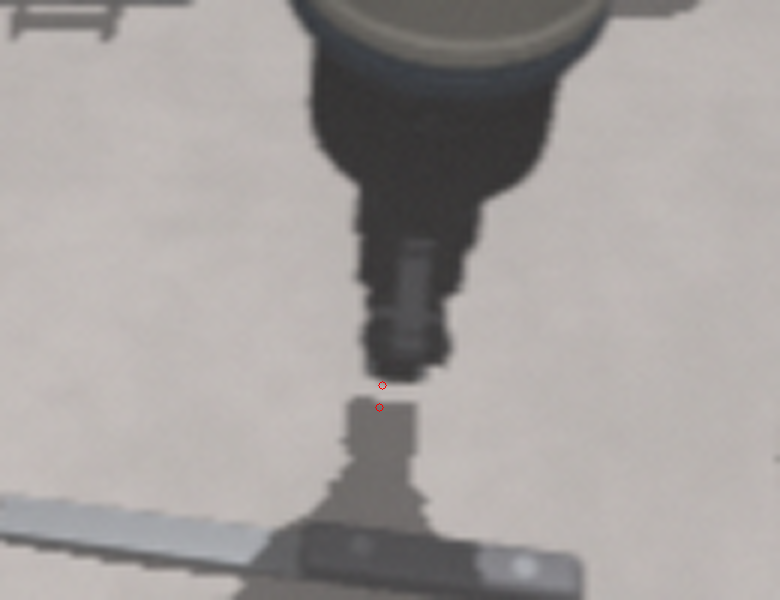

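```bash
python3 -m pendant '[[0,0,0.05,0,0,0,0],[0,0,0.1,0,0,0,0]]'; python3 -m pendant '[[0,0,0.04,0,0,0,0],[0,0,0.08,0,0,0,0]]';  python3 -m pendant '[[0,0,0.03,0,0,0,0],[0,0,0.03,0,0,0,0]]'
```

```text
clock: 7.68
ee_pos: [437.6, 110.3, -0.3]
eef_rot: [[0.129, 0.992, 0.001], [0.992, -0.129, 0.0], [0.0, 0.001, -1.0]]
contact_force: [-0.4, -0.4, 0.3]
gripper_width: 0.4
clock: 7.92
ee_pos: [437.2, 110.2, -5.5]
eef_rot: [[0.13, 0.992, 0.0], [0.992, -0.13, 0.0], [0.0, 0.0, -1.0]]
contact_force: [-0.2, -0.2, 0.2]
gripper_width: 0.4
clock: 8.18
ee_pos: [437.2, 110.2, -7.4]
eef_rot: [[0.13, 0.992, -0.0], [0.992, -0.13, -0.0], [-0.0, -0.0, -1.0]]
contact_force: [-0.4, -0.1, -0.3]
gripper_width: 0.1
```

```bash
for i in 1 2 3 4; do python3 -m pendant '[[0,0,0.03,0,0,0,0],[0,0,0.03,0,0,0,0]]' | egrep 'ee_pos|force'; F=1; done
```

```text
ee_pos: [437.2, 110.2, -9.1]
contact_force: [-0.2, 0.3, 0.2]
ee_pos: [437.1, 110.2, -10.9]
contact_force: [0.1, -0.0, -0.4]
ee_pos: [437.2, 110.2, -12.7]
contact_force: [0.0, -0.3, -0.2]
ee_pos: [437.2, 110.2, -14.5]
contact_force: [-0.1, -0.7, -0.2]
```

```bash
python3 -m pendant '[[0,0,0.02,0,0,0,0],[0,0,0.02,0,0,0,0]]'; python3 - <<'E'
from go import *
p=eyes.camera('side'); s=robot.observe()
a=np.round((proj(p,[s['ee_pos'],np.array(s['ee_pos'])+[0,0,13]])-[290,220])*6); print(a)
i=cv2.resize(p['img'][220:320,290:420],None,fx=6,fy=6,interpolation=2)[:,:,::-1].copy()
for q in a: cv2.circle(i,tuple(int(v) for v in q),4,(0,0,255),1)
cv2.imwrite('pics/side5z.png',i)
E
```

```text
clock: 9.43
ee_pos: [437.2, 110.2, -15.7]
eef_rot: [[0.13, 0.992, -0.0], [0.992, -0.13, -0.0], [-0.0, -0.0, -1.0]]
contact_force: [-0.1, -0.3, -0.4]
gripper_width: 0.1
[[375. 441.]
 [378. 420.]]
```

View pics/side5z.png

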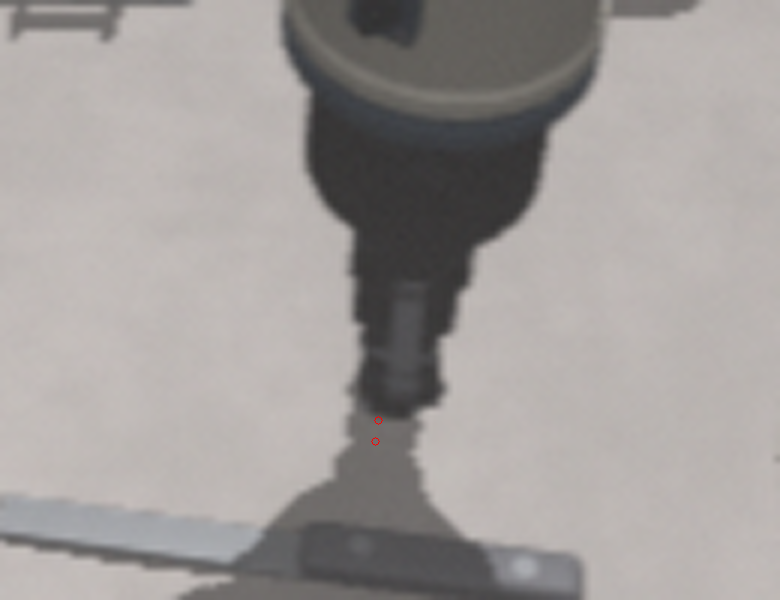

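```bash
python3 -m pendant '[[0,0,0.02,0,0,0,0],[0,0,0.02,0,0,0,0]]'|egrep 'pos|force';python3 -m pendant '[[0,0,0.02,0,0,0,0],[0,0,0.02,0,0,0,0]]'|egrep 'pos|force';python3 -m pendant '[[0,0,0.02,0,0,0,0],[0,0,0.02,0,0,0,0]]'|egrep 'pos|force';  python3 - <<'E'
from go import *
p=eyes.camera('side')
print(onz(p,[(356.2,289.2)],[0]), onz(p,[(356.2,289.2)],[3]))
E
```

```text
ee_pos: [437.2, 110.2, -16.9]
contact_force: [-0.2, 0.3, -0.0]
ee_pos: [437.2, 110.2, -18.1]
contact_force: [-0.2, -0.5, 0.6]
ee_pos: [437.2, 110.2, -19.3]
contact_force: [-0.5, 0.1, -0.3]
[[430.46788548 109.8505365    0.        ]] [[430.86332376 111.91058173   3.        ]]
```

```bash
python3 -m pendant '[[0,0,0.02,0,0,0,0],[0,0,0.02,0,0,0,0]]'|egrep 'pos|force';python3 -m pendant '[[0,0,0.02,0,0,0,0],[0,0,0.02,0,0,0,0]]'|egrep 'pos|force'; python3 - <<'E'
from go import *
p=eyes.camera('side'); s=robot.observe()
i=cv2.resize(p['img'][220:320,290:420],None,fx=6,fy=6,interpolation=2)[:,:,::-1].copy()
cv2.imwrite('pics/side6z.png',i)
E
```

```text
ee_pos: [437.2, 110.2, -20.5]
contact_force: [0.1, -0.1, 0.3]
ee_pos: [437.2, 110.2, -21.7]
contact_force: [-0.5, 0.2, 0.2]
```

View pics/side6z.png

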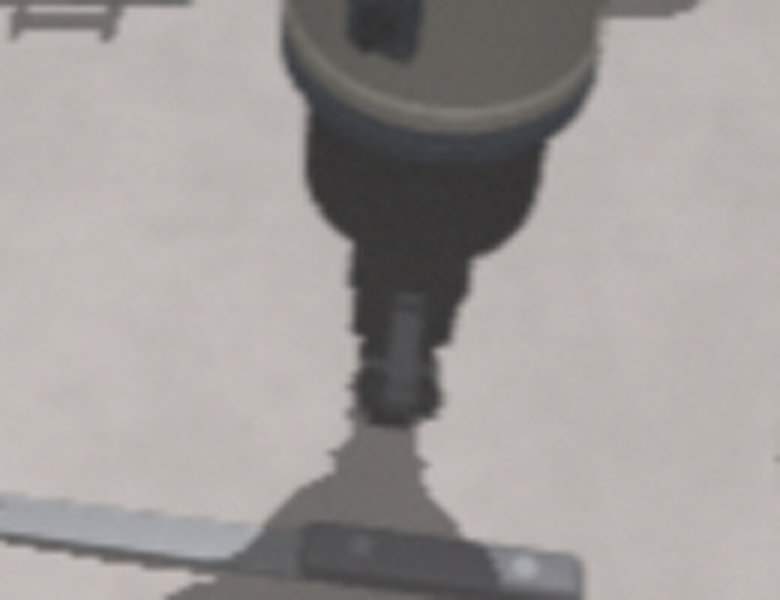

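```bash
python3 -m pendant '[[0,0,0.02,0,0,0,0],[0,0,0.02,0,0,0,0]]'|egrep 'pos|force';python3 -m pendant '[[0,0,0.02,0,0,0,0],[0,0,0.02,0,0,0,0]]'|egrep 'pos|force'
```

```text
ee_pos: [437.2, 110.2, -22.9]
contact_force: [-0.0, 0.1, 0.3]
ee_pos: [437.2, 110.2, -24.1]
contact_force: [-0.2, 0.4, -0.3]
```

```bash
python3 -m pendant '[[0,0,0.02,0,0,0,0],[0,0,0.02,0,0,0,0]]'|egrep 'pos|force'
```

```text
ee_pos: [437.2, 110.2, -25.3]
contact_force: [0.5, 0.6, -0.0]
```

```bash
python3 - <<'E'
from go import *
p=eyes.camera('side'); st()
i=cv2.resize(p['img'][250:310,320:400],None,fx=10,fy=10,interpolation=2)[:,:,::-1].copy()
cv2.imwrite('pics/side7z.png',i)
E
```

```text
11.62 [437.2 110.2 -25.3] F [-0.2 -0.1  0. ] T [-0.04  0.03  0.01] w -0.4 q [ 0.11  0.65  1.98  0.    0.51 -1.33]
[[0.13, 0.992, -0.0], [0.992, -0.13, -0.0], [-0.0, -0.0, -1.0]]
```

View pics/side7z.png

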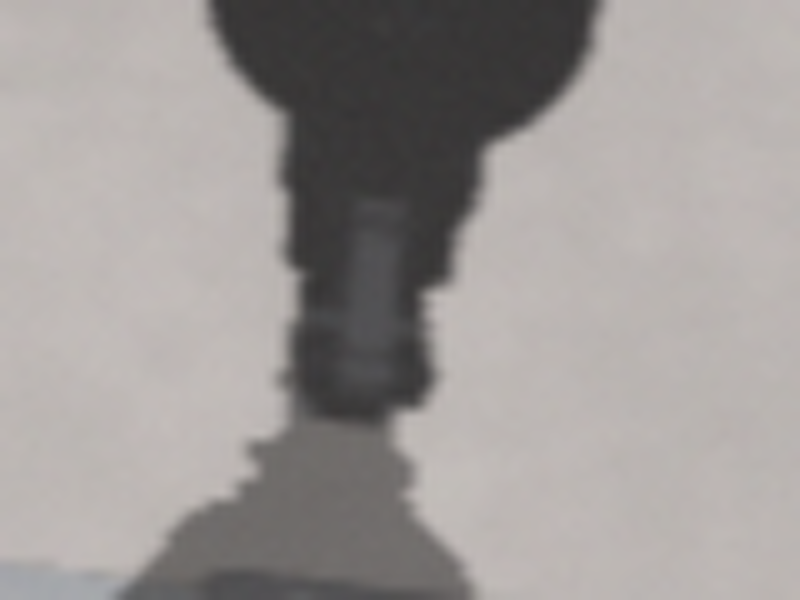

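```bash
python3 -m pendant '[[0,0,0.02,0,0,0,0],[0,0,0.02,0,0,0,0]]'|egrep 'pos|force'; python3 -m pendant '[[0,0,0.02,0,0,0,0],[0,0,0.02,0,0,0,0]]'|egrep 'pos|force'
```

```text
ee_pos: [437.2, 110.2, -26.5]
contact_force: [0.2, 0.5, -0.6]
ee_pos: [437.2, 110.2, -27.7]
contact_force: [-0.1, -0.1, 0.5]
```

```bash
python3 -m pendant '[[0,0,0.02,0,0,0,0],[0,0,0.02,0,0,0,0]]'|egrep 'pos|force'
```

```text
ee_pos: [437.3, 110.2, -28.0]
contact_force: [-4.4, -0.3, 30.1]
```

```bash
python3 -m pendant '[[0,0,-0.1,0,0,0,0],[0,0,-0.5,0,0,0,0],[0,0,-0.5,0,0,0,0]]'; python3 - <<'E'
from go import *
st()
p=eyes.camera('side');
P=np.array([164.2,-603.1,203.4])
print(proj(p,[P,P+[0,0,28],P+[0,0,-28]]))
im=cv2.imread('pics/side0.png')[0:80,390:490]
cv2.imwrite('pics/side0g.png',cv2.resize(im,None,fx=7,fy=7,interpolation=2))
E
```

```text
clock: 12.75
ee_pos: [438.0, 110.3, 2.2]
eef_rot: [[0.13, 0.992, 0.002], [0.992, -0.13, 0.0], [0.001, 0.002, -1.0]]
contact_force: [0.5, 0.3, -0.4]
gripper_width: 0.0
12.75 [438.  110.3   2.2] F [ 0.5  0.3 -0.4] T [-0.02 -0.02  0.02] w 0.0 q [ 0.11  0.59  1.97  0.    0.58 -1.33]
[[0.13, 0.992, 0.002], [0.992, -0.13, 0.0], [0.001, 0.002, -1.0]]
[[426.75139625  68.72148961]
 [428.57141254  60.15697833]
 [424.98591234  77.02476021]]
```

View pics/side0g.png

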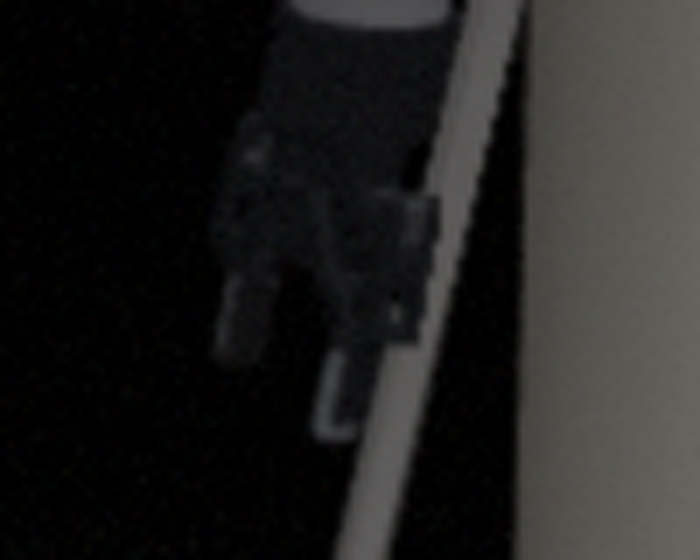

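```bash
python3 -m pendant '[[0,0,-0.6,0,0,0,1],[0.5,0,-0.6,0,0,0,1],[1.0,0,-0.6,0,0,0,1],[1.0,0,-0.6,0,0,0,1],[1.0,0,-0.6,0,0,0,1]]'; python3 - <<'E'
from go import *
st(); print(rel([444.8,169.3,-24.5],yawR(1.44)))
E
```

```text
clock: 13.42
ee_pos: [444.4, 169.3, 36.6]
eef_rot: [[0.129, 0.992, -0.001], [0.992, -0.129, -0.0], [-0.001, -0.001, -1.0]]
contact_force: [-1.0, -0.2, 0.1]
gripper_width: 85.2
13.43 [444.4 169.3  36.6] F [-1.  -0.2  0.1] T [ 0.01  0.02 -0.03] w 85.2 q [ 0.24  0.54  1.88 -0.    0.72 -1.2 ]
[[0.129, 0.992, -0.001], [0.992, -0.129, -0.0], [-0.001, -0.001, -1.0]]
[0.001, 0.007, 1.019, -0.011, 0.005, 0.012]
```

```bash
python3 -m pendant '[[0,0,0.5,0,0,0,1],[0,0,0.9,0,0,0,1],[0,0,1.02,0,0,0,1],[0,0,1.02,0,0,0,0.6],[0,0,1.02,0,0,0,0.2],[0,0,1.02,0,0,0,0],[0,0,1.02,0,0,0,0],[0,0,1.02,0,0,0,0],[0,0,1.02,0,0,0,0],[0,0,1.02,0,0,0,0]]'; python3 - <<'E'
from go import *
st()
p=eyes.camera('side')
cv2.imwrite('pics/side8z.png',cv2.resize(p['img'][250:340,270:400],None,fx=6,fy=6,interpolation=2)[:,:,::-1])
E
```

```text
clock: 14.68
ee_pos: [445.3, 169.7, -23.3]
eef_rot: [[0.13, 0.992, 0.001], [0.992, -0.13, 0.0], [0.0, 0.001, -1.0]]
contact_force: [-1.3, -0.9, 13.4]
gripper_width: 16.3
14.68 [445.3 169.7 -23.3] F [-1.3 -0.9 13.4] T [-0.27  0.23  0.  ] w 16.3 q [ 0.24  0.66  1.92 -0.    0.56 -1.2 ]
[[0.13, 0.992, 0.001], [0.992, -0.13, 0.0], [0.0, 0.001, -1.0]]
```

View pics/side8z.png

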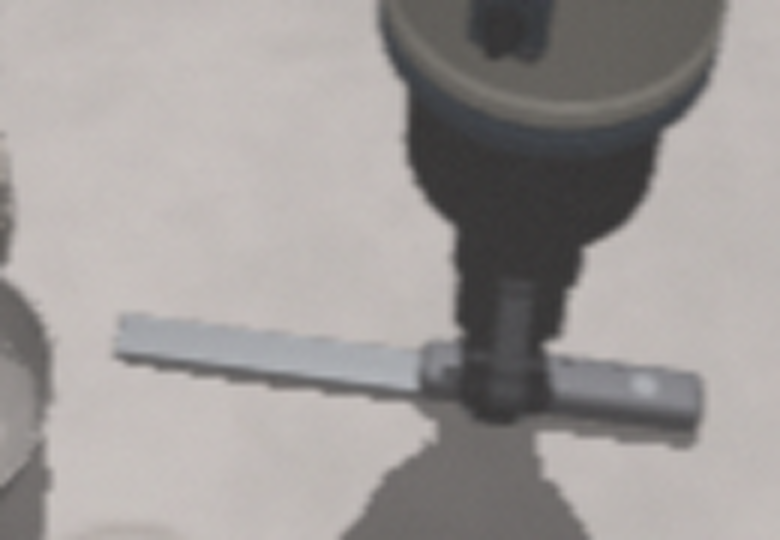

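```bash
python3 -m pendant '[[0,0,-0.5,0,0,0,0],[0,0,-1,0,0,0,0],[0,0,-1.5,0,0,0,0],[0,0,-2.0,0,0,0,0],[0,0,-2.3,0,0,0,0],[0,0,-2.3,0,0,0,0]]'; python3 - <<'E'
from go import *
st(); print(rel([556,40,115],yawR(-0.007)))
E
```

```text
clock: 15.48
ee_pos: [445.7, 169.9, 115.1]
eef_rot: [[0.13, 0.992, 0.003], [0.992, -0.13, 0.001], [0.001, 0.002, -1.0]]
contact_force: [-0.2, -0.2, -1.6]
gripper_width: 16.4
15.47 [445.7 169.9 115.1] F [-0.2 -0.2 -1.6] T [0.01 0.02 0.04] w 16.4 q [ 0.24  0.41  1.81 -0.    0.92 -1.2 ]
[[0.13, 0.992, 0.003], [0.992, -0.13, 0.001], [0.001, 0.002, -1.0]]
[-1.908, 2.104, 0.004, 0.013, -0.024, 13.826]
```

```bash
python3 -m pendant '[[-1.91,2.10,0,0,0,13.83,0],[-1.91,2.10,0,0,0,13.83,0],[-1.91,2.10,0,0,0,13.83,0],[-1.91,2.10,0,0,0,13.83,0],[-1.91,2.10,0,0,0,13.83,0],[-1.91,2.10,0,0,0,13.83,0],[-1.91,2.10,0,0,0,13.83,0],[-1.91,2.10,0,0,0,13.83,0],[-1.91,2.10,0,0,0,13.83,0],[-1.91,2.10,0,0,0,13.83,0],[-1.91,2.10,0,0,0,13.83,0]]'; python3 - <<'E'
from go import *
st(); print(rel([556,40,55.5],yawR(-0.007)))
p=eyes.camera('side');save(p,'side9.png')
t=eyes.camera('top');save(t,'top9.png')
a=p['img'][100:320,220:380]; b=t['img'][130:260,240:480]
cv2.imwrite('pics/s9.png',cv2.resize(a,None,fx=2.7,fy=2.7,interpolation=2)[:,:,::-1])
cv2.imwrite('pics/t9.png',cv2.resize(b,None,fx=3.3,fy=3.3,interpolation=2)[:,:,::-1])
E
```

```text
clock: 16.85
ee_pos: [555.0, 39.7, 113.7]
eef_rot: [[1.0, -0.006, -0.0], [-0.006, -1.0, 0.0], [-0.0, -0.0, -1.0]]
contact_force: [0.0, 0.3, -2.5]
gripper_width: 16.2
16.85 [555.   39.7 113.7] F [ 0.   0.3 -2.5] T [0.04 0.   0.05] w 16.2 q [-0.04  0.5   1.62  0.    1.02 -0.03]
[[1.0, -0.006, -0.0], [-0.006, -1.0, 0.0], [-0.0, -0.0, -1.0]]
[0.018, -0.005, 0.97, -0.0, 0.003, 0.014]
```

View pics/s9.png

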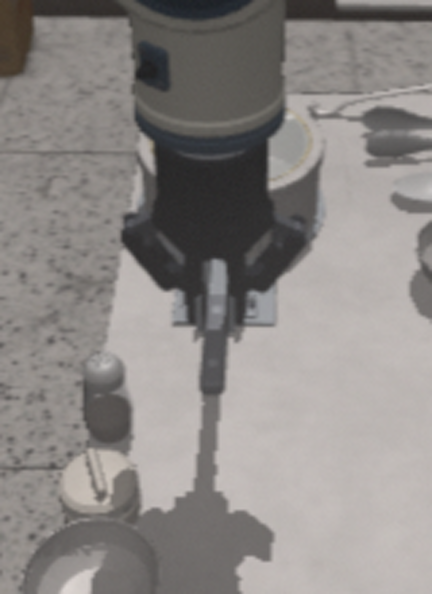

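View pics/t9.png

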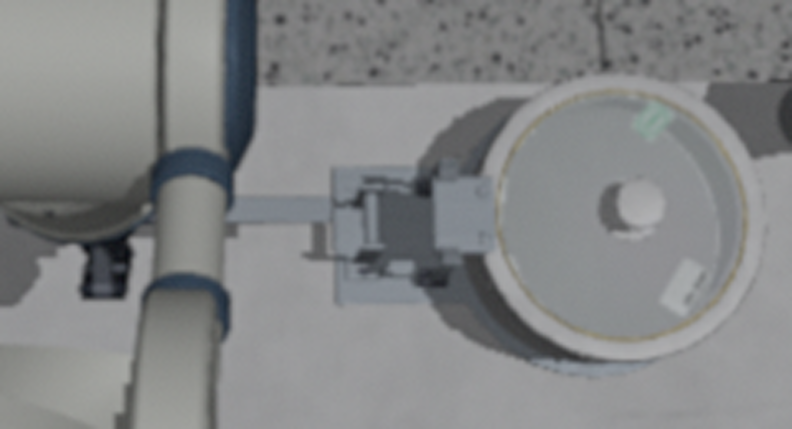

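```bash
python3 - <<'E'
from go import *
t=eyes.camera('top')
im=t['img'][180:210,300:345]; cv2.imwrite('pics/t9b.png',cv2.resize(im,None,fx=14,fy=14,interpolation=2)[:,:,::-1])
for z in(135,140): print(onz(t,[(240+330/3.3,130+211/3.3)],z).round(1))
def S(x,y,z,o=(555.6,-287.2,-1.5777)):
    c,s=np.cos(o[2]),np.sin(o[2]); return [o[0]+c*x-s*y,o[1]+s*x+c*y,z]
print('lug outer mid',proj(t,[S(-125,0,91)]),'rest',proj(t,[S(-165,0,75)]), 'tip pred',proj(t,[[555.5,-90.3,139.5]]))
E
```

```text
[[553.5 -91.1 135. ]]
[[552.7 -90.8 140. ]]
lug outer mid [[371.55078274 195.3249892 ]] rest [[352.40201856 196.65827874]] tip pred [[339.71534141 192.62560683]]
```

View pics/t9b.png

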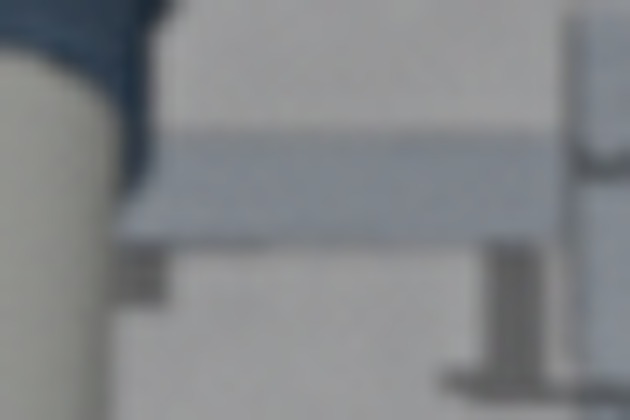

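```bash
python3 -m pendant '[[0.04,0,0.5,0,0,0,0],[0.04,0,0.97,0,0,0,0],[0.04,0,0.97,0,0,0,0],[0.04,0,0.97,0,0,0,0]]'; python3 - <<'E'
from go import *
st()
p=eyes.camera('side');t=eyes.camera('top')
cv2.imwrite('pics/s10.png',cv2.resize(p['img'][140:300,260:340],None,fx=3.7,fy=3.7,interpolation=2)[:,:,::-1])
cv2.imwrite('pics/t10.png',cv2.resize(t['img'][160:230,290:400],None,fx=7,fy=7,interpolation=2)[:,:,::-1])
E
```

```text
clock: 17.5
ee_pos: [558.0, 39.7, 56.7]
eef_rot: [[1.0, -0.007, 0.001], [-0.007, -1.0, -0.0], [0.001, 0.0, -1.0]]
contact_force: [-0.7, -0.3, -0.8]
gripper_width: 15.9
17.5 [558.   39.7  56.7] F [-0.7 -0.3 -0.8] T [-0.02  0.01  0.01] w 15.9 q [-0.04  0.59  1.66  0.    0.89 -0.03]
[[1.0, -0.007, 0.001], [-0.007, -1.0, -0.0], [0.001, 0.0, -1.0]]
```

View pics/t10.png

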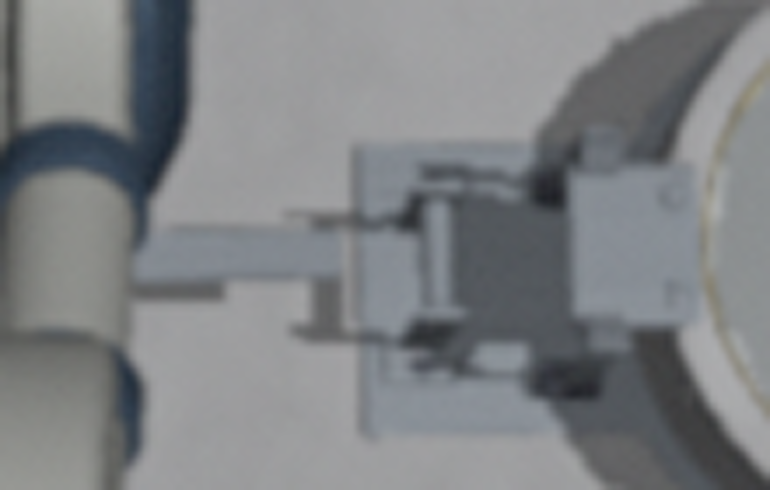

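View pics/s10.png

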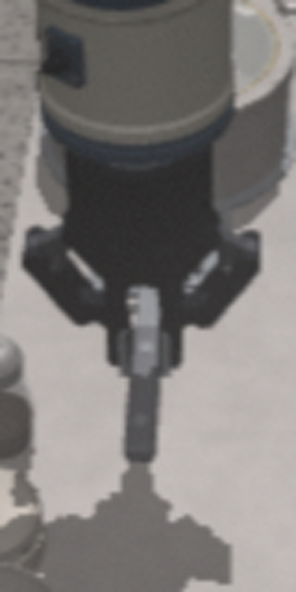

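```bash
python3 -m pendant '[[-0.02,0.2,0,0,0,0,0],[-0.02,0.4,0,0,0,0,0],[-0.02,0.6,0,0,0,0,0],[-0.02,0.8,0,0,0,0,0],[-0.02,1.0,0,0,0,0,0],[-0.02,1.0,0,0,0,0,0]]'; python3 - <<'E'
from go import *
st()
t=eyes.camera('top')
cv2.imwrite('pics/t11.png',cv2.resize(t['img'][160:230,290:400],None,fx=7,fy=7,interpolation=2)[:,:,::-1])
E
```

```text
clock: 18.35
ee_pos: [555.9, -21.2, 55.8]
eef_rot: [[1.0, -0.009, 0.0], [-0.009, -1.0, -0.0], [0.0, 0.0, -1.0]]
contact_force: [-0.5, -0.2, -1.6]
gripper_width: 16.2
18.35 [555.9 -21.2  55.8] F [-0.5 -0.2 -1.6] T [ 0.06 -0.01  0.  ] w 16.2 q [-0.15  0.59  1.67 -0.    0.88 -0.14]
[[1.0, -0.009, 0.0], [-0.009, -1.0, -0.0], [0.0, 0.0, -1.0]]
```

View pics/t11.png

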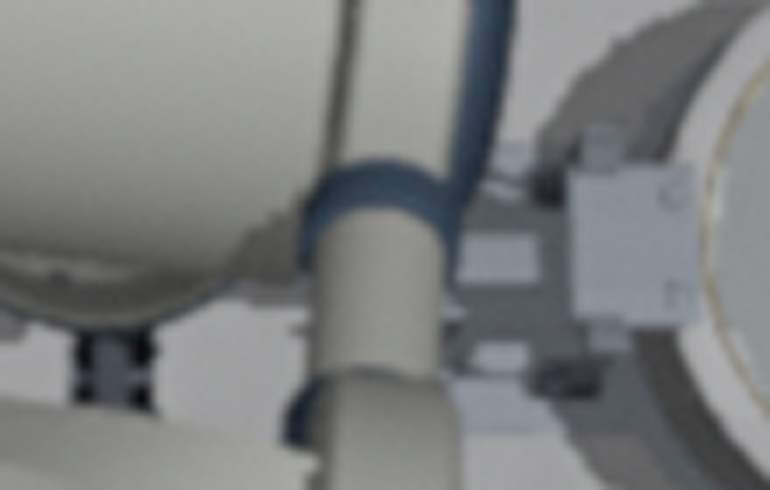

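```bash
python3 -m pendant '[[0,0.1,0.015,0,0,0,0],[0,0.2,0.015,0,0,0,0],[0,0.3,0.015,0,0,0,0],[0,0.37,0.015,0,0,0,0],[0,0.37,0.015,0,0,0,0]]'; python3 - <<'E'
from go import *
st()
t=eyes.camera('top');p=eyes.camera('side')
cv2.imwrite('pics/t12.png',cv2.resize(t['img'][160:230,290:400],None,fx=7,fy=7,interpolation=2)[:,:,::-1])
cv2.imwrite('pics/s12.png',cv2.resize(p['img'][120:280,240:360],None,fx=3.7,fy=3.7,interpolation=2)[:,:,::-1])
E
```

```text
clock: 19.02
ee_pos: [555.7, -42.8, 54.9]
eef_rot: [[1.0, -0.008, 0.0], [-0.008, -1.0, -0.0], [0.0, 0.0, -1.0]]
contact_force: [-0.2, 0.6, -1.5]
gripper_width: 15.8
19.02 [555.7 -42.8  54.9] F [-0.2  0.6 -1.5] T [-0.04  0.05  0.02] w 15.8 q [-0.18  0.59  1.67 -0.    0.88 -0.18]
[[1.0, -0.008, 0.0], [-0.008, -1.0, -0.0], [0.0, 0.0, -1.0]]
```

View pics/t12.png

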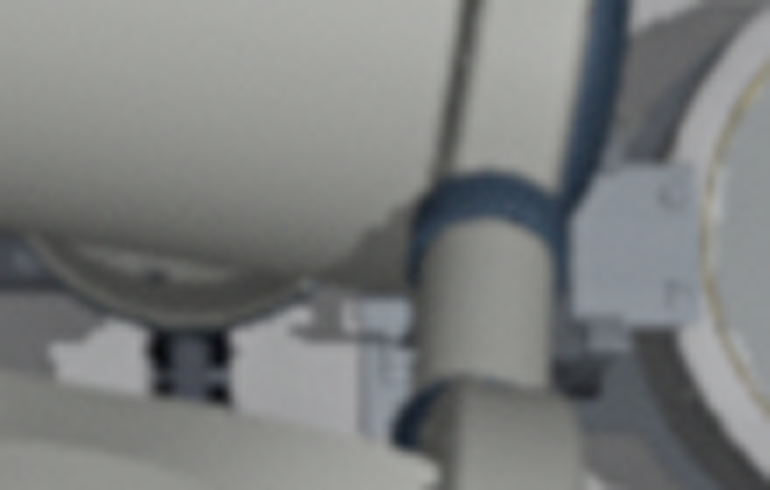

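View pics/s12.png

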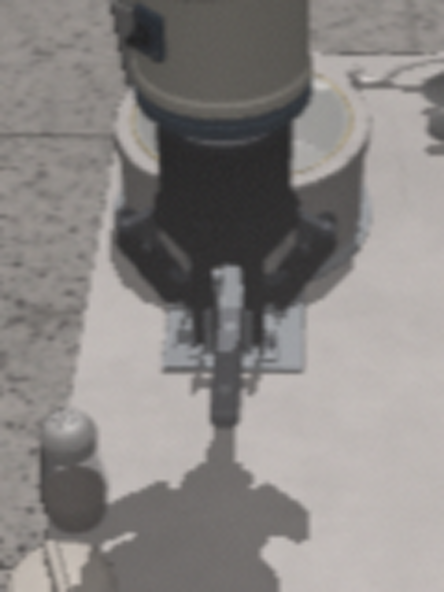

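```bash
cat > pry.py <<'E'
from go import *
import sys
def target(th,k,c=49.4,dx=555.7,yf=-122.2,lift=0):
    # k: fraction of the 27.8 offset that is tool-fixed (1) or world-fixed (0)
    th=np.radians(th); e=np.array([np.cos(th),np.sin(th)]); n=np.array([-np.sin(th),np.cos(th)])
    zg=-23.3+27.8*(1-k)
    P=np.array([0,70])+5*n+(-30-c)*e+zg*n-np.array([0,27.8*(1-k)])+np.array([0,lift])
    return [dx,yf-P[0],P[1]], yawR(-0.008,th)
E
python3 - <<'E'
from pry import *
for k in(0,.5,1):
  for th in(0,4,8,12,16,20,24):
    P,Rt=target(th,k); print(k,th,np.round(P,1),rel(P,Rt))
E
```

```text
0 0 [555.7 -42.8  51.7] [0.001, 0.006, 0.053, -0.001, 0.0, 0.003]
0 4 [555.7 -42.3  46.1] [0.001, -0.002, 0.146, -0.667, 0.0, 0.003]
0 8 [555.7 -42.3  40.6] [0.001, -0.004, 0.239, -1.334, 0.0, 0.003]
0 12 [555.7 -42.6  35. ] [0.001, 0.002, 0.332, -2.001, -0.0, 0.003]
0 16 [555.7 -43.3  29.4] [0.001, 0.013, 0.424, -2.667, -0.0, 0.003]
0 20 [555.7 -44.3  24. ] [0.001, 0.031, 0.515, -3.334, -0.0, 0.003]
0 24 [555.7 -45.8  18.6] [0.001, 0.056, 0.605, -4.001, -0.0, 0.003]
0.5 0 [555.7 -42.8  51.7] [0.001, 0.006, 0.053, -0.001, 0.0, 0.003]
0.5 4 [555.7 -43.3  46.2] [0.001, 0.014, 0.145, -0.667, 0.0, 0.003]
0.5 8 [555.7 -44.2  40.7] [0.001, 0.029, 0.236, -1.334, 0.0, 0.003]
0.5 12 [555.7 -45.4  35.3] [0.001, 0.05, 0.326, -2.001, -0.0, 0.003]
0.5 16 [555.7 -47.1  30. ] [0.001, 0.077, 0.415, -2.667, -0.0, 0.003]
0.5 20 [555.7 -49.1  24.8] [0.002, 0.111, 0.501, -3.334, -0.0, 0.003]
0.5 24 [555.7 -51.5  19.8] [0.002, 0.15, 0.585, -4.001, -0.0, 0.003]
1 0 [555.7 -42.8  51.7] [0.001, 0.006, 0.053, -0.001, 0.0, 0.003]
1 4 [555.7 -44.3  46.2] [0.001, 0.03, 0.144, -0.667, 0.0, 0.003]
1 8 [555.7 -46.1  40.8] [0.001, 0.061, 0.234, -1.334, 0.0, 0.003]
1 12 [555.7 -48.3  35.6] [0.002, 0.098, 0.321, -2.001, -0.0, 0.003]
1 16 [555.7 -50.9  30.5] [0.002, 0.141, 0.406, -2.667, -0.0, 0.003]
1 20 [555.7 -53.8  25.6] [0.002, 0.19, 0.487, -3.334, -0.0, 0.003]
1 24 [555.7 -57.1  21. ] [0.003, 0.244, 0.565, -4.001, -0.0, 0.003]
```

```bash
python3 -m pendant '[[0,0.01,0.145,-0.67,0,0,0],[0,0.02,0.19,-1.0,0,0,0],[0,0.03,0.22,-1.25,0,0,0],[0,0.03,0.22,-1.25,0,0,0]]'; python3 - <<'E'
from pry import *
st(); s0=robot.observe()
p=eyes.camera('side')
cv2.imwrite('pics/s13.png',cv2.resize(p['img'][150:250,260:340],None,fx=6,fy=6,interpolation=2)[:,:,::-1])
# predicted handle end top-mid (xL=-100,zL=14 ; xL=-100,zL=0) for tool-fixed / world offset
Rt=np.array(s0['eef_rot']);e=Rt[:,1];n=-Rt[:,2];P=np.array(s0['ee_pos'])
for k in(0,1):
    g=P+(1-k)*np.array([0,0,27.8]); zg=-23.3+27.8*(1-k)
    q=[g-70*e+(z-zg)*n for z in(14,0)]
    print(k,np.round(q,1).tolist(),((proj(p,q)-[260,150])*6).round(0).tolist())
E
```

```text
clock: 19.62
ee_pos: [555.5, -43.7, 41.5]
eef_rot: [[1.0, -0.006, -0.001], [-0.006, -0.991, -0.13], [-0.0, 0.13, -0.991]]
contact_force: [0.3, 0.3, -0.9]
gripper_width: 15.7
19.62 [555.5 -43.7  41.5] F [ 0.3  0.3 -0.9] T [0.12 0.04 0.01] w 15.7 q [-0.1   0.61  1.68 -0.17  0.84  0.02]
[[1.0, -0.006, -0.001], [-0.006, -0.991, -0.13], [-0.0, 0.13, -0.991]]
0 [[556.0, 27.0, 69.6], [556.0, 25.1, 55.7]] [[236.0, 531.0], [237.0, 552.0]]
1 [[556.0, 30.6, 69.4], [556.0, 28.8, 55.5]] [[236.0, 539.0], [237.0, 560.0]]
```

View pics/s13.png

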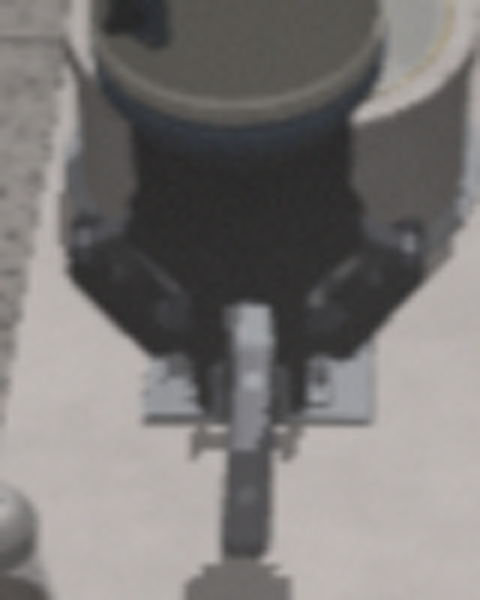

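```bash
python3 - <<'E'
from pry import *
p=eyes.camera('side')
q=[[556,27.2,92.2],[556,27.2,78.2]]
print(((proj(p,q)-[260,150])*6).round(1).tolist())
import cv2
a=cv2.imread('pics/s12.png'); 
# s12 origin 240,120 scale 3.7: crop same region as s13
c=a[int((220-120)*3.7):int((250-120)*3.7), int((280-240)*3.7):int((320-240)*3.7)]
b=cv2.resize(p['img'][220:250,280:320],None,fx=12,fy=12,interpolation=2)[:,:,::-1]
c=cv2.resize(c,(b.shape[1],b.shape[0])); cv2.imwrite('pics/cmp.png',np.vstack([c,b]))
E
```

```text
[[234.7, 489.2], [235.6, 515.5]]
```

View pics/cmp.png

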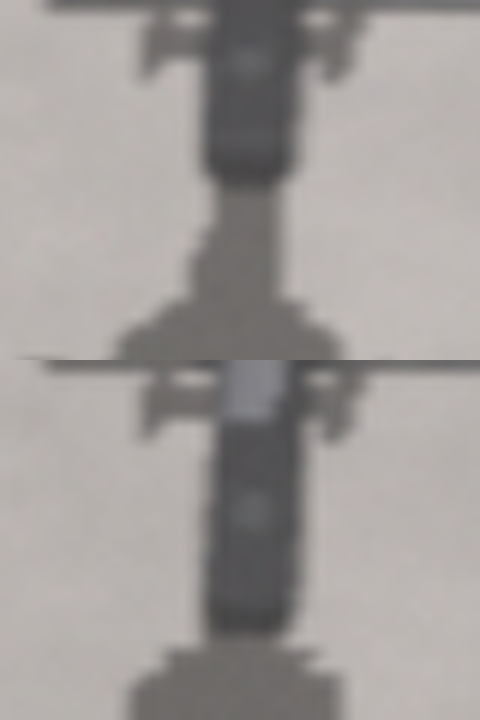

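```bash
python3 - <<'E'
from pry import *
for th in(8,10,12,14,16,18,20,22,24,26):
    P,Rt=target(th,1); print(th,np.round(P,1),rel(P,Rt))
E
```

```text
8 [555.7 -46.1  40.8] [-0.0, 0.031, 0.019, -0.089, -0.002, 0.007]
10 [555.7 -47.2  38.2] [-0.0, 0.043, 0.065, -0.423, -0.002, 0.007]
12 [555.7 -48.3  35.6] [-0.0, 0.056, 0.111, -0.756, -0.002, 0.007]
14 [555.7 -49.6  33. ] [0.0, 0.071, 0.156, -1.089, -0.002, 0.007]
16 [555.7 -50.9  30.5] [0.0, 0.088, 0.2, -1.423, -0.003, 0.006]
18 [555.7 -52.3  28.1] [0.0, 0.106, 0.244, -1.756, -0.003, 0.006]
20 [555.7 -53.8  25.6] [0.001, 0.126, 0.287, -2.089, -0.003, 0.006]
22 [555.7 -55.4  23.3] [0.001, 0.147, 0.33, -2.423, -0.003, 0.006]
24 [555.7 -57.1  21. ] [0.001, 0.169, 0.371, -2.756, -0.003, 0.006]
26 [555.7 -58.9  18.7] [0.001, 0.193, 0.412, -3.089, -0.003, 0.006]
```

```bash
python3 -m pendant '[[0,0.031,0.02,-0.09,0,0,0],[0,0.043,0.065,-0.42,0,0,0],[0,0.056,0.11,-0.76,0,0,0],[0,0.056,0.11,-0.76,0,0,0]]'; python3 - <<'E'
from pry import *
st()
E
```

```text
clock: 20.23
ee_pos: [555.7, -48.5, 35.6]
eef_rot: [[1.0, -0.007, -0.001], [-0.007, -0.978, -0.209], [0.0, 0.209, -0.978]]
contact_force: [0.3, -0.8, 1.8]
gripper_width: 16.4
20.23 [555.7 -48.5  35.6] F [ 0.3 -0.8  1.8] T [-0.28  0.05 -0.06] w 16.4 q [-0.06  0.63  1.69 -0.29  0.83  0.14]
[[1.0, -0.007, -0.001], [-0.007, -0.978, -0.209], [0.0, 0.209, -0.978]]
```

```bash
python3 - <<'E'
from pry import *
for th in(14,16,18,20,22,24,26):
    P,Rt=target(th,1); print(th,rel(P,Rt))
E
```

```text
14 [-0.0, 0.009, 0.045, -0.321, -0.003, 0.01]
16 [0.0, 0.022, 0.091, -0.655, -0.003, 0.01]
18 [0.0, 0.037, 0.136, -0.988, -0.003, 0.01]
20 [0.0, 0.053, 0.181, -1.321, -0.003, 0.01]
22 [0.001, 0.071, 0.225, -1.655, -0.003, 0.009]
24 [0.001, 0.09, 0.268, -1.988, -0.003, 0.009]
26 [0.001, 0.111, 0.311, -2.321, -0.004, 0.009]
```

```bash
python3 -m pendant '[[0,0.01,0.045,-0.32,0,0,0],[0,0.022,0.09,-0.655,0,0,0],[0,0.022,0.09,-0.655,0,0,0]]'; python3 - <<'E'
from pry import *
st()
t=eyes.camera('top');p=eyes.camera('side')
cv2.imwrite('pics/t14.png',cv2.resize(t['img'][160:230,340:450],None,fx=7,fy=7,interpolation=2)[:,:,::-1])
cv2.imwrite('pics/s14.png',cv2.resize(p['img'][120:250,240:360],None,fx=4.5,fy=4.5,interpolation=2)[:,:,::-1])
E
```

```text
clock: 20.6
ee_pos: [555.6, -50.6, 30.5]
eef_rot: [[1.0, -0.007, -0.002], [-0.007, -0.962, -0.275], [-0.0, 0.275, -0.962]]
contact_force: [0.8, -0.7, 0.6]
gripper_width: 16.2
20.6 [555.6 -50.6  30.5] F [ 0.8 -0.7  0.6] T [0.11 0.01 0.02] w 16.2 q [-0.02  0.65  1.69 -0.38  0.84  0.25]
[[1.0, -0.007, -0.002], [-0.007, -0.962, -0.275], [-0.0, 0.275, -0.962]]
```

View pics/t14.png

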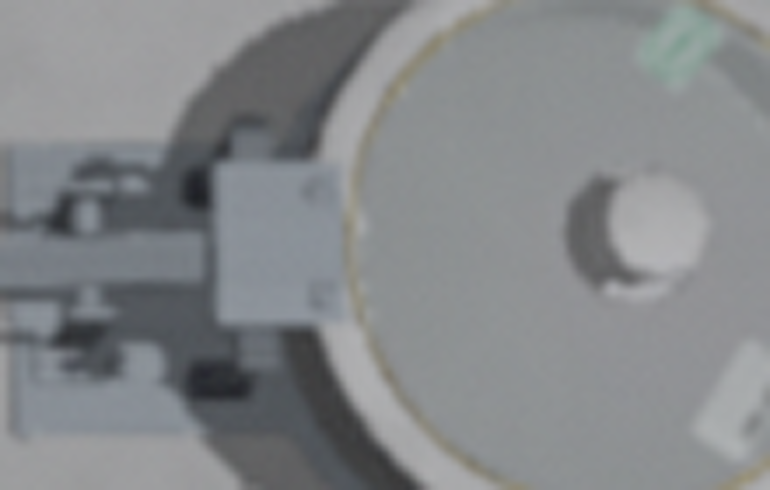

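View pics/s14.png

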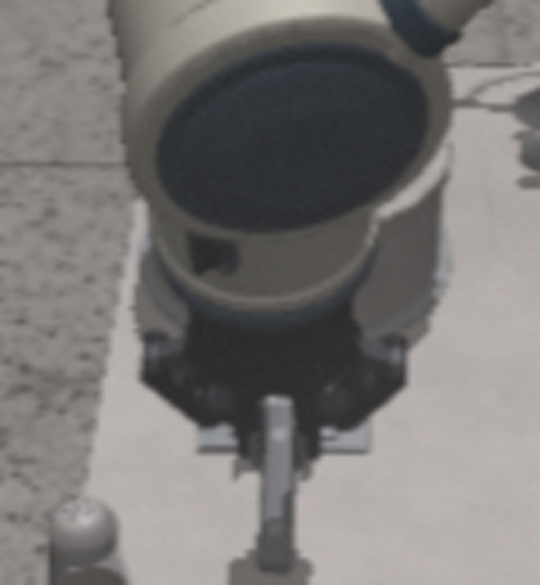

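```bash
python3 - <<'E'
from pry import *
t=eyes.camera('top'); s=robot.observe()
for z in(80,88,94): print(onz(t,[(369.3,196.7),(371,195)],z).round(1).tolist())
Rt=np.array(s['eef_rot']);e=Rt[:,1];n=-Rt[:,2];P=np.array(s['ee_pos'])
for k in(0,1):
    g=P+(1-k)*np.array([0,0,27.8]); zg=-23.3+27.8*(1-k)
    q=[g+130*e+(z-zg)*n for z in(5,0)]; print(k,np.round(q,1).tolist(),proj(t,q).round(1).tolist())
b=cv2.resize(t['img'][175:215,335:385],None,fx=14,fy=14,interpolation=2)[:,:,::-1];cv2.imwrite('pics/t15.png',b)
E
```

```text
[[555.2, -158.7, 80.0], [558.9, -162.6, 80.0]]
[[554.0, -157.6, 88.0], [557.7, -161.5, 88.0]]
[[553.1, -156.8, 94.0], [556.7, -160.6, 94.0]]
0 [[554.6, -175.8, 94.6], [554.6, -177.2, 89.8]] [[378.1, 195.8], [378.4, 196.2]]
1 [[554.7, -168.2, 93.5], [554.7, -169.5, 88.7]] [[374.5, 195.9], [374.8, 196.3]]
```

View pics/t15.png

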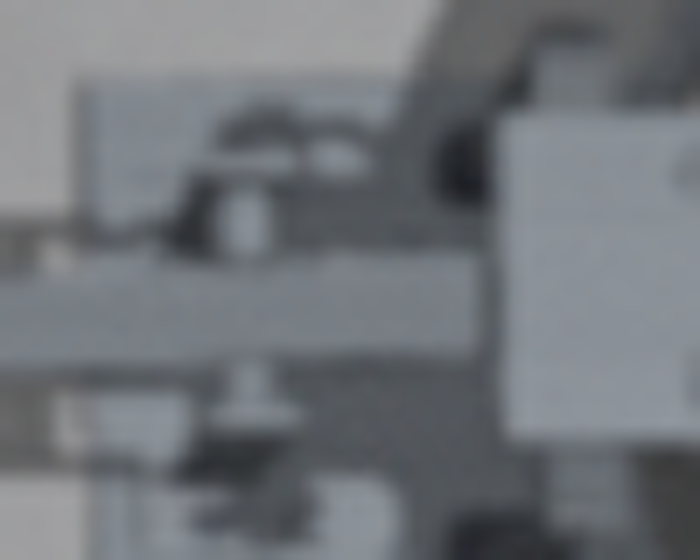

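```bash
python3 - <<'E'
from pry import *
p=eyes.camera('side'); s=robot.observe()
Rt=np.array(s['eef_rot']);e=Rt[:,1];n=-Rt[:,2];P=np.array(s['ee_pos'])
for k in(0,1):
    g=P+(1-k)*np.array([0,0,27.8]); zg=-23.3+27.8*(1-k)
    q=[g-70*e+(z-zg)*n for z in(14,0)]; print(k,np.round(q,1).tolist(),((proj(p,q)-[270,190])*8).round(1).tolist())
    q=[g-5-25*0*e+25*e+(14-zg)*n]; print('handle/blade top',np.round(q,1),((proj(p,q)-[270,190])*8).round(1))
b=cv2.resize(p['img'][190:255,270:335],None,fx=8,fy=8,interpolation=2)[:,:,::-1];cv2.imwrite('pics/s15.png',b)
E
```

```text
0 [[556.2, 19.0, 48.4], [556.2, 15.1, 35.0]] [[237.1, 417.1], [238.9, 438.4]]
handle/blade top [[550.5 -77.4  69.5]] [[268.3 132.1]]
1 [[556.3, 26.6, 47.4], [556.2, 22.7, 33.9]] [[235.9, 440.0], [237.6, 461.1]]
handle/blade top [[550.5 -69.8  68.4]] [[267.3 151.9]]
```

View pics/s15.png

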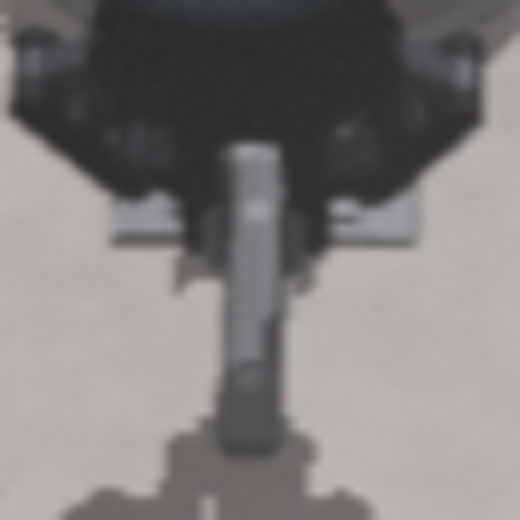

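```bash
python3 - <<'E'
from pry import *
t=eyes.camera('top'); save(t,'top16.png')
a=cv2.imread('pics/top0.png'); b=cv2.imread('pics/top16.png')
f=lambda i:cv2.resize(i[165:225,345:455],None,fx=7,fy=7,interpolation=2)[:300]
f=lambda i:cv2.resize(i[170:220,360:440],None,fx=7,fy=7,interpolation=2)
cv2.imwrite('pics/cmp2.png',np.vstack([f(a)[:290],f(b)[:290]]))
# registration of the lid part vs a fixed part
ga=cv2.cvtColor(a,6).astype(np.float32); gb=cv2.cvtColor(b,6).astype(np.float32)
for n,(r0,r1,c0,c1) in dict(dome=(155,235,395,470),knob=(180,205,420,448),lug=(180,210,372,392),floor=(140,153,330,480),sticker=(205,230,435,460),green=(155,180,425,450)).items():
    w=cv2.createHanningWindow((c1-c0,r1-r0),cv2.CV_32F)
    print(n,np.round(cv2.phaseCorrelate(ga[r0:r1,c0:c1],gb[r0:r1,c0:c1],w),2))
E
```

```text
Traceback (most recent call last):
ValueError: setting an array element with a sequence. The requested array has an inhomogeneous shape after 1 dimensions. The detected shape was (2,) + inhomogeneous part.
```

View pics/cmp2.png

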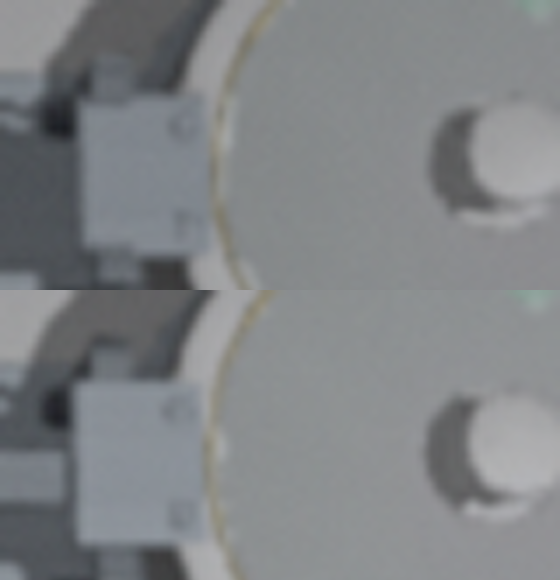

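```bash
python3 - <<'E'
import cv2,numpy as np
a=cv2.imread('pics/top0.png'); b=cv2.imread('pics/top16.png'); c=cv2.imread('pics/top9.png')
g=lambda i:cv2.cvtColor(i,6).astype(np.float32)
for nm,x in(('top9',c),('now',b)):
  for n,(r0,r1,c0,c1) in dict(dome=(155,235,395,470),knob=(180,205,420,448),lug=(178,212,365,395),floor=(120,153,330,480),pads=(200,232,332,350),sticker=(205,230,435,460),green=(155,180,425,450)).items():
    w=cv2.createHanningWindow((c1-c0,r1-r0),cv2.CV_32F)
    (dx,dy),r=cv2.phaseCorrelate(g(a)[r0:r1,c0:c1].copy(),g(x)[r0:r1,c0:c1].copy(),w); print(nm,n,round(dx,2),round(dy,2),round(r,2))
E
```

```text
top9 dome 0.46 0.07 0.88
top9 knob -0.06 0.58 0.92
top9 lug 0.01 0.02 0.9
top9 floor 0.0 0.04 0.93
top9 pads -0.09 0.08 0.98
top9 sticker 0.35 0.4 0.93
top9 green 0.69 0.29 0.91
now dome -0.03 0.29 0.91
now knob -0.32 0.72 0.89
now lug -0.39 0.09 0.87
now floor -0.04 -0.04 0.92
now pads -0.06 0.15 0.91
now sticker 0.18 0.54 1.0
now green 0.45 0.46 0.94
```

```bash
python3 -m pendant '[[0,0.015,0.045,-0.33,0,0,0],[0,0.015,0.045,-0.33,0,0,0]]'; python3 -m pendant '[[0,0.015,0.045,-0.33,0,0,0],[0,0.015,0.045,-0.33,0,0,0]]'; python3 - <<'E'
from pry import *
st()
t=eyes.camera('top'); save(t,'top17.png')
cv2.imwrite('pics/t17.png',cv2.resize(t['img'][165:225,335:450],None,fx=6.5,fy=6.5,interpolation=2)[:,:,::-1])
E
```

```text
clock: 21.1
ee_pos: [555.4, -52.4, 28.1]
eef_rot: [[1.0, -0.007, -0.003], [-0.007, -0.951, -0.308], [-0.001, 0.308, -0.951]]
contact_force: [-1.2, -0.1, -0.1]
gripper_width: 16.2
clock: 21.35
ee_pos: [555.4, -54.0, 25.8]
eef_rot: [[1.0, -0.006, -0.003], [-0.007, -0.94, -0.34], [-0.001, 0.34, -0.94]]
contact_force: [-1.1, 0.2, -0.4]
gripper_width: 16.2
21.35 [555.4 -54.   25.8] F [-1.1  0.2 -0.4] T [0.19 0.06 0.03] w 16.2 q [ 0.02  0.67  1.69 -0.47  0.85  0.35]
[[1.0, -0.006, -0.003], [-0.007, -0.94, -0.34], [-0.001, 0.34, -0.94]]
```

View pics/t17.png

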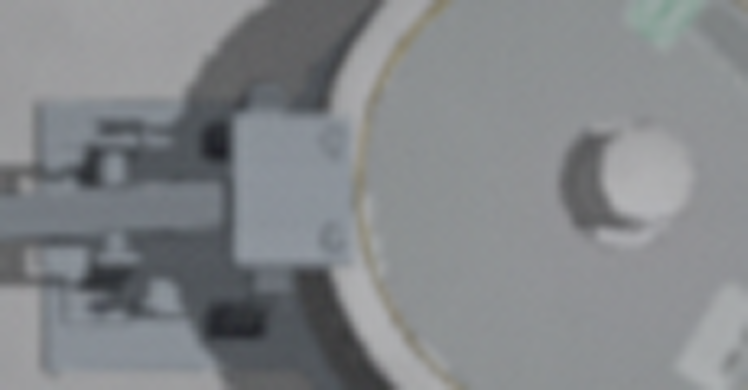

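```bash
python3 - <<'E'
from pry import *
p=eyes.camera('side'); save(p,'side17.png')
a=cv2.imread('pics/side0.png');b=cv2.imread('pics/side17.png')
f=lambda i:cv2.resize(i[130:230,255:355],None,fx=5.5,fy=5.5,interpolation=2)
cv2.imwrite('pics/cmp3.png',np.hstack([f(a),f(b)])[:, :])
cv2.imwrite('pics/cmp3.png',cv2.resize(np.hstack([f(a),f(b)]),(800,400)))
E
```

```text
(no output)
```

View pics/cmp3.png

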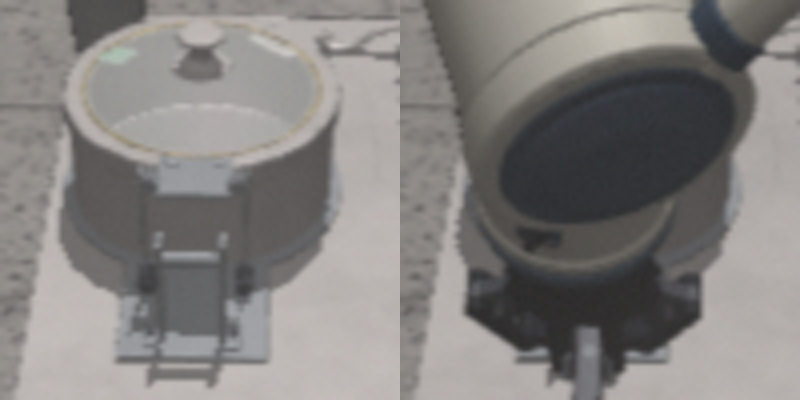

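```bash
python3 - <<'E'
import cv2,numpy as np
f=lambda n:cv2.resize(cv2.imread('pics/'+n)[176:216,355:400],None,fx=8.5,fy=8.5,interpolation=cv2.INTER_LANCZOS4)
o=np.hstack([f('top9.png'),f('top17.png')]); o=cv2.convertScaleAbs(o,alpha=1.6,beta=-60); print(o.shape)
for k in range(0,o.shape[0],34): cv2.line(o,(0,k),(o.shape[1],k),(90,60,60),1)
cv2.imwrite('pics/cmp4.png',o)
for n in('top0','top9','top16','top17'):
    g=cv2.cvtColor(cv2.imread(f'pics/{n}.png'),6)
    print(n,'col376',g[178:212,376].tolist()); 
    print(n,'row190',g[188,362:396].tolist())
E
```

```text
(340, 764, 3)
top0 col376 [102, 98, 99, 105, 108, 105, 105, 121, 133, 132, 133, 133, 132, 134, 134, 133, 132, 134, 133, 133, 132, 133, 133, 134, 135, 134, 127, 111, 102, 101, 106, 107, 81, 64]
top0 row190 [105, 104, 89, 72, 52, 35, 34, 32, 55, 102, 126, 133, 133, 132, 133, 133, 132, 132, 133, 133, 133, 130, 116, 116, 125, 123, 129, 138, 145, 148, 158, 145, 134, 133]
top9 col376 [103, 101, 101, 109, 110, 106, 108, 125, 136, 137, 136, 135, 136, 137, 138, 137, 136, 137, 136, 136, 137, 136, 136, 137, 140, 138, 130, 113, 104, 107, 111, 108, 84, 66]
top9 row190 [106, 105, 93, 74, 52, 38, 36, 32, 55, 106, 131, 137, 137, 137, 136, 137, 134, 137, 136, 136, 138, 132, 119, 122, 128, 128, 132, 142, 148, 152, 161, 147, 138, 136]
top16 col376 [93, 107, 113, 114, 118, 134, 142, 142, 142, 141, 143, 143, 143, 144, 145, 144, 142, 144, 143, 143, 143, 143, 144, 145, 146, 145, 146, 142, 117, 105, 106, 109, 106, 111]
top16 row190 [84, 83, 85, 75, 53, 39, 34, 48, 94, 132, 143, 144, 143, 144, 143, 142, 143, 142, 143, 144, 142, 134, 129, 135, 136, 136, 145, 155, 143, 138, 141, 141, 143, 143]
top17 col376 [104, 101, 103, 113, 130, 139, 143, 143, 144, 145, 144, 143, 144, 145, 147, 144, 145, 144, 145, 144, 144, 144, 145, 147, 146, 149, 146, 126, 109, 108, 110, 105, 83, 78]
top17 row190 [84, 84, 86, 75, 52, 39, 33, 40, 81, 129, 146, 145, 145, 143, 144, 144, 144, 143, 144, 144, 144, 144, 138, 131, 126, 135, 147, 155, 146, 139, 140, 141, 143, 143]
```

View pics/cmp4.png

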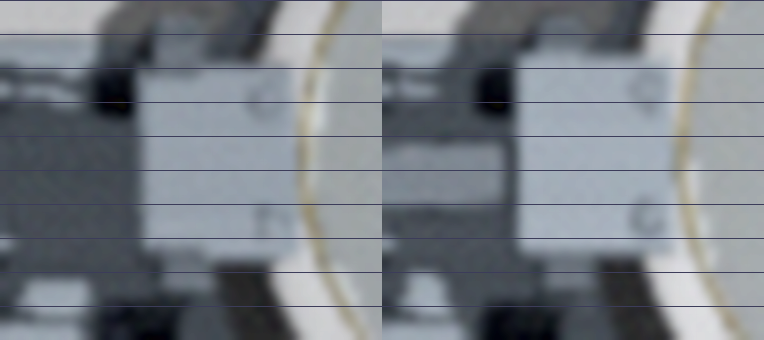

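```bash
python3 - <<'E'
from pry import *
for th,l in((14,1),(8,2),(2,3)):
    P,Rt=target(th,1,lift=l); print(th,np.round(P,1),rel(P,Rt))
P,Rt=target(2,1,lift=3); 
for dy in(45,90): print(rel(np.array(P)+[0,dy,0],Rt))
print(rel(np.array(P)+[0,100,60],yawR(-.008)))
E
```

```text
14 [555.7 -49.6  34. ] [0.002, -0.026, -0.152, 0.98, 0.0, 0.005]
8 [555.7 -46.1  42.8] [0.001, -0.03, -0.309, 1.98, 0.0, 0.005]
2 [555.7 -43.5  51.9] [0.001, -0.02, -0.467, 2.98, 0.001, 0.005]
[-0.005, -0.725, -0.722, 2.98, 0.001, 0.005]
[-0.01, -1.431, -0.977, 2.98, 0.001, 0.005]
[-0.012, -1.247, -1.974, 3.313, 0.001, 0.005]
```

```bash
python3 -m pendant '[[0,-0.02,-0.08,0.5,0,0,0],[0,-0.026,-0.152,0.98,0,0,0],[0,-0.03,-0.309,1.98,0,0,0],[0,-0.02,-0.467,2.98,0,0,0],[0,-0.02,-0.467,2.98,0,0,0]]'; python3 - <<'E'
from pry import *
st()
P,Rt=target(2,1,lift=3); 
for dy in(45,90): print(rel(np.array(P)+[0,dy,0],Rt))
t=eyes.camera('top'); save(t,'top18.png')
g=cv2.cvtColor(t['img'],7)
print(g[178:212,376].tolist())
E
```

```text
clock: 22.08
ee_pos: [556.4, -45.1, 52.8]
eef_rot: [[1.0, -0.01, 0.002], [-0.01, -0.999, -0.035], [0.002, 0.035, -0.999]]
contact_force: [-0.2, 0.3, -0.9]
gripper_width: 16.1
22.07 [556.4 -45.1  52.8] F [-0.2  0.3 -0.9] T [-0. -0.  0.] w 16.1 q [-0.17  0.59  1.67 -0.05  0.87 -0.13]
[[1.0, -0.01, 0.002], [-0.01, -0.999, -0.035], [0.002, 0.035, -0.999]]
[-0.02, -0.777, -0.013, 0.005, -0.022, -0.023]
[-0.027, -1.527, -0.039, 0.005, -0.022, -0.023]
[105, 104, 106, 117, 134, 144, 148, 148, 147, 148, 149, 149, 148, 150, 149, 150, 149, 149, 148, 148, 147, 149, 149, 150, 152, 153, 149, 131, 112, 111, 115, 107, 85, 78]
```

```bash
python3 -m pendant '[[0,-0.3,-0.01,0,0,0,0],[0,-0.6,-0.01,0,0,0,0],[0,-1.0,-0.02,0,0,0,0],[0,-1.5,-0.04,0,0,0,0],[0,-2.2,-0.5,0.33,0,0,0],[0,-2.8,-0.8,0.33,0,0,0],[0,-2.8,-0.8,0.33,0,0,0]]'; python3 - <<'E'
from pry import *
st()
p=eyes.camera('side'); t=eyes.camera('top'); save(p,'side19.png');save(t,'top19.png')
a=cv2.resize(p['img'][125:230,255:355],None,fx=4,fy=4,interpolation=2); b=cv2.resize(t['img'][150:255,340:440],None,fx=4,fy=4,interpolation=2)
cv2.imwrite('pics/c19.png',np.hstack([a,b])[:,:,::-1])
E
```

```text
clock: 23.0
ee_pos: [557.0, 129.9, 94.7]
eef_rot: [[1.0, -0.003, 0.002], [-0.003, -1.0, -0.002], [0.002, 0.002, -1.0]]
contact_force: [-0.9, -0.4, -1.2]
gripper_width: 15.9
23.0 [557.  129.9  94.7] F [-0.9 -0.4 -1.2] T [-0.03 -0.02  0.01] w 15.9 q [ 0.13  0.55  1.6  -0.    0.99  0.13]
[[1.0, -0.003, 0.002], [-0.003, -1.0, -0.002], [0.002, 0.002, -1.0]]
```

View pics/c19.png

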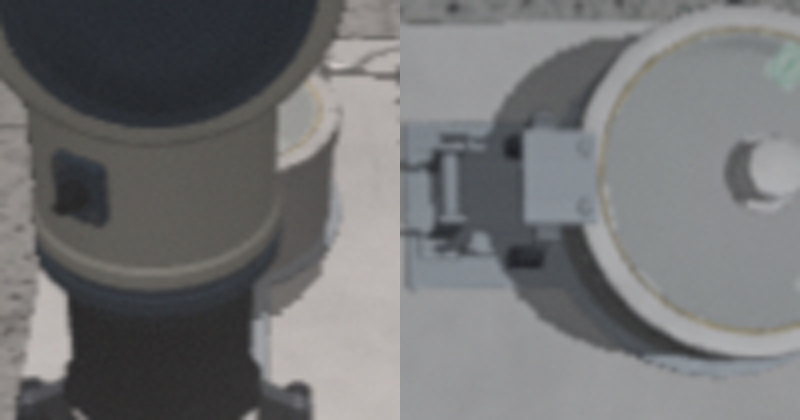

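```bash
python3 - <<'E'
from pry import *
print(rel([363,125,40],yawR(0))); 
E
```

```text
[-3.22, 0.054, 0.891, 0.021, 0.005, -0.049]
```

```bash
python3 -m pendant '[[-0.8,0.05,0.1,0,0,0,0],[-1.6,0.05,0.3,0,0,0,0],[-2.4,0.05,0.5,0,0,0,0],[-3.22,0.05,0.89,0,0,0,0],[-3.22,0.05,0.89,0,0,0,0],[-3.22,0.05,0.89,0,0,0,0]]'; python3 - <<'E'
from pry import *
st()
print(rel([363,125,-22],yawR(0)))
p=eyes.camera('side'); save(p,'side20.png')
cv2.imwrite('pics/s20.png',cv2.resize(p['img'][125:345,255:475],None,fx=2.7,fy=2.7,interpolation=2)[:,:,::-1])
cv2.imwrite('pics/s20b.png',cv2.resize(p['img'][125:230,255:355],None,fx=5.5,fy=5.5,interpolation=2)[:,:,::-1])
E
```

```text
clock: 23.85
ee_pos: [364.3, 124.3, 40.3]
eef_rot: [[1.0, -0.008, 0.0], [-0.008, -1.0, -0.002], [0.0, 0.002, -1.0]]
contact_force: [0.5, 0.0, -0.8]
gripper_width: 16.2
23.85 [364.3 124.3  40.3] F [ 0.5  0.  -0.8] T [ 0.01 -0.01  0.03] w 16.2 q [ 0.18  0.47  2.1  -0.    0.58  0.19]
[[1.0, -0.008, 0.0], [-0.008, -1.0, -0.002], [0.0, 0.002, -1.0]]
[-0.022, -0.013, 1.038, 0.017, -0.001, -0.073]
```

View pics/s20.png

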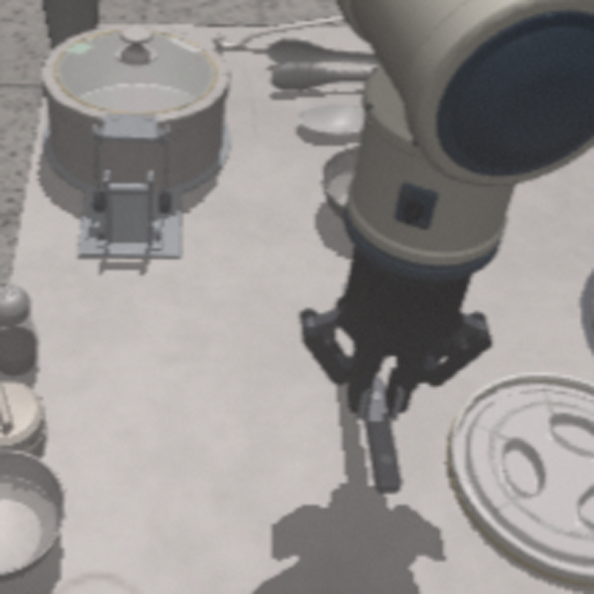

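View pics/s20b.png

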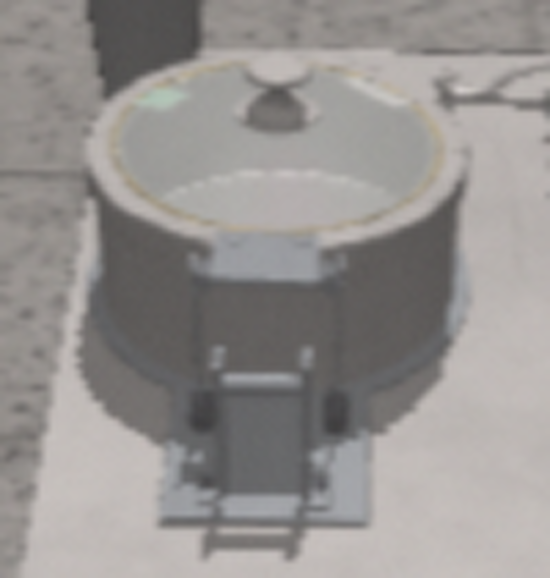

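```bash
python3 -m pendant '[[0,0,0.5,0,0,0,0],[0,0,0.9,0,0,0,0],[0,0,1.0,0,0,0,0],[0,0,1.03,0,0,0,0],[0,0,1.03,0,0,0,0]]'; python3 -m pendant '[[0,0,0.02,0,0,0,0],[0,0,0.02,0,0,0,0]]'
```

```text
clock: 24.52
ee_pos: [364.3, 124.4, -20.9]
eef_rot: [[1.0, -0.008, 0.001], [-0.008, -1.0, -0.001], [0.001, 0.001, -1.0]]
contact_force: [0.4, -0.4, -0.3]
gripper_width: 16.1
clock: 24.78
ee_pos: [363.9, 124.4, -22.3]
eef_rot: [[1.0, -0.007, 0.001], [-0.007, -1.0, -0.001], [0.001, 0.001, -1.0]]
contact_force: [0.3, 0.3, -1.6]
gripper_width: 16.2
```

```bash
python3 -m pendant '[[0,0,0.01,0,0,0,0],[0,0,0.015,0,0,0,0],[0,0,0.015,0,0,0,0]]';
```

```text
clock: 25.15
ee_pos: [363.8, 124.4, -23.3]
eef_rot: [[1.0, -0.008, 0.0], [-0.008, -1.0, -0.001], [0.0, 0.001, -1.0]]
contact_force: [-0.5, -0.3, 9.3]
gripper_width: 16.1
```

```bash
python3 -m pendant '[[0,0,0,0,0,0,0.3],[0,0,0,0,0,0,0.5],[0,0,0,0,0,0,0.5],[0,0,-0.3,0,0,0,0.5],[0,0,-1.0,0,0,0,0.5],[0,0,-2.0,0,0,0,0.5],[0,0,-2.8,0,0,0,0.5],[0,0,-2.8,0,0,0,1]]'; python3 - <<'E'
from pry import *
st()
p=eyes.camera('side'); t=eyes.camera('top'); save(p,'side21.png');save(t,'top21.png')
cv2.imwrite('pics/s21.png',cv2.resize(p['img'][225:345,300:475],None,fx=4.5,fy=4.5,interpolation=2)[:,:,::-1])
for q,n in((t,'knob_top'),(p,'knob_top'),(p,'lever'),(t,'knob_lid')): print(n,[(np.round(d['centre'],1).tolist(),round(d['confidence'],2)) for d in search_frame(n,q)][:2])
f=lambda q,r0,r1,c0,c1,k:cv2.resize(q['img'][r0:r1,c0:c1],None,fx=k,fy=k,interpolation=2)
cv2.imwrite('pics/k21.png',np.hstack([f(p,130,160,285,325,10),f(t,175,205,415,455,10)])[:,:,::-1])
E
```

```text
clock: 26.15
ee_pos: [365.5, 125.0, 147.4]
eef_rot: [[1.0, -0.007, 0.006], [-0.007, -1.0, -0.0], [0.006, 0.0, -1.0]]
contact_force: [-0.9, 0.2, -0.2]
gripper_width: 59.5
26.15 [365.5 125.  147.4] F [-0.9  0.2 -0.2] T [-0.01 -0.02  0.02] w 59.5 q [ 0.18  0.24  1.97 -0.    0.92  0.18]
[[1.0, -0.007, 0.006], [-0.007, -1.0, -0.0], [0.006, 0.0, -1.0]]
knob_top [([551.2, -269.6, 97.2], 0.57)]
knob_top [([551.9, -251.8, 100.4], 0.63)]
lever []
knob_lid [([554.2, -269.6, 100.7], 0.67)]
```

View pics/s21.png

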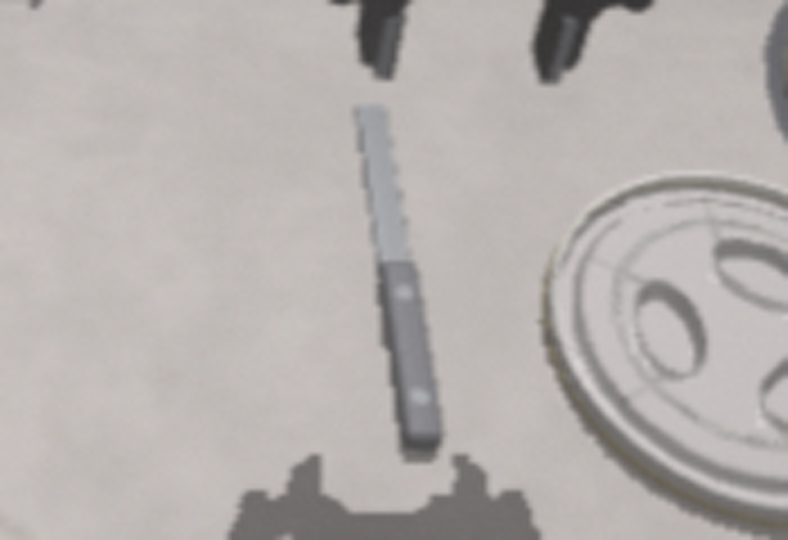

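View pics/k21.png

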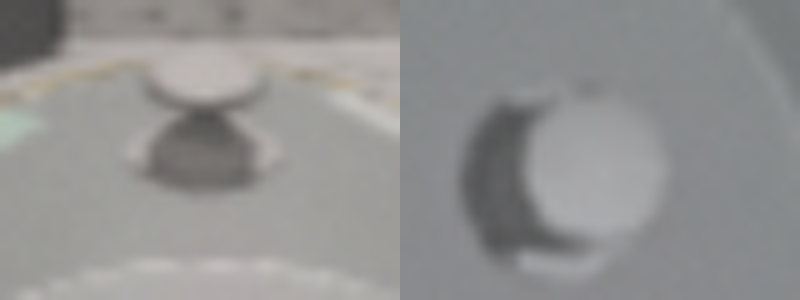

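```bash
python3 - <<'E'
from pry import *
p=eyes.camera('side'); t=eyes.camera('top')
for z in(136,139): print(onz(t,[(434.6,191.6)],z).round(1),onz(p,[(305.5,137.2)],z).round(1))
print(rel([555,-287,150],yawR(-.007)))
E
```

```text
[[ 555.  -287.1  136. ]] [[ 551.5 -284.2  136. ]]
[[ 554.5 -286.2  139. ]] [[ 551.3 -279.4  139. ]]
[3.248, 6.835, -0.099, 0.018, 0.018, -0.005]
```

```bash
python3 -m pendant '[[3.24,6.83,-0.1,0,0,0,1],[3.24,6.83,-0.1,0,0,0,1],[3.24,6.83,-0.1,0,0,0,1],[3.24,6.83,-0.1,0,0,0,1],[3.24,6.83,-0.1,0,0,0,1],[3.24,6.83,-0.1,0,0,0,1],[3.24,6.83,-0.1,0,0,0,1],[3.24,6.83,-0.1,0,0,0,1],[3.24,6.83,-0.1,0,0,0,1],[3.24,6.83,-0.1,0,0,0,1],[3.24,6.83,-0.1,0,0,0,1]]'; python3 - <<'E'
from pry import *
st()
print(rel([554.8,-286.5,92],yawR(-.007)))
p=eyes.camera('side'); save(p,'side22.png')
cv2.imwrite('pics/s22.png',cv2.resize(p['img'][90:230,230:370],None,fx=4,fy=4,interpolation=2)[:,:,::-1])
E
```

```text
clock: 27.92
ee_pos: [554.7, -285.3, 151.2]
eef_rot: [[1.0, -0.006, -0.0], [-0.006, -1.0, -0.001], [-0.0, 0.001, -1.0]]
contact_force: [0.2, -0.3, -0.0]
gripper_width: 85.3
27.93 [ 554.7 -285.3  151.2] F [ 0.2 -0.3 -0. ] T [0.02 0.07 0.06] w 85.3 q [-0.57  0.54  1.41 -0.    1.19 -0.56]
[[1.0, -0.006, -0.0], [-0.006, -1.0, -0.001], [-0.0, 0.001, -1.0]]
[0.003, 0.019, 0.987, 0.012, 0.004, 0.006]
```

View pics/s22.png

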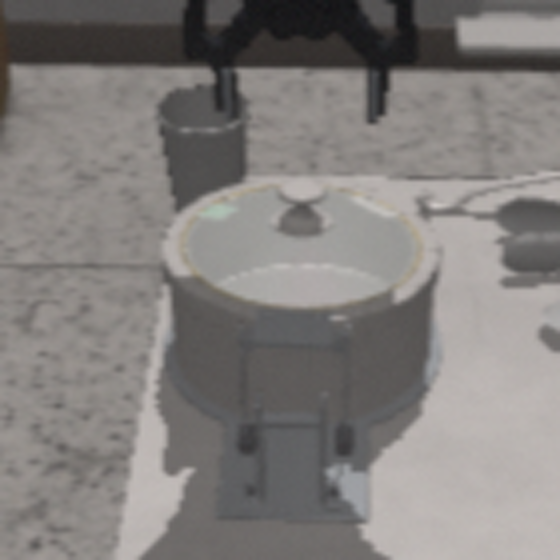

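```bash
python3 -m pendant '[[0,0.015,0.5,0,0,0,1],[0,0.015,0.85,0,0,0,1],[0,0.015,0.99,0,0,0,1],[0,0.015,1.0,0,0,0,1],[0,0.015,1.0,0,0,0,1]]'; python3 - <<'E'
from pry import *
st()
p=eyes.camera('side'); save(p,'side23.png')
cv2.imwrite('pics/s23.png',cv2.resize(p['img'][100:180,255:355],None,fx=6,fy=6,interpolation=2)[:,:,::-1])
E
```

```text
clock: 28.6
ee_pos: [555.5, -287.8, 92.0]
eef_rot: [[1.0, -0.007, 0.001], [-0.007, -1.0, -0.002], [0.001, 0.002, -1.0]]
contact_force: [0.1, 0.6, 0.3]
gripper_width: 85.3
28.6 [ 555.5 -287.8   92. ] F [0.1 0.6 0.3] T [ 0.05 -0.03  0.02] w 85.3 q [-0.57  0.61  1.47 -0.    1.06 -0.56]
[[1.0, -0.007, 0.001], [-0.007, -1.0, -0.002], [0.001, 0.002, -1.0]]
```

View pics/s23.png

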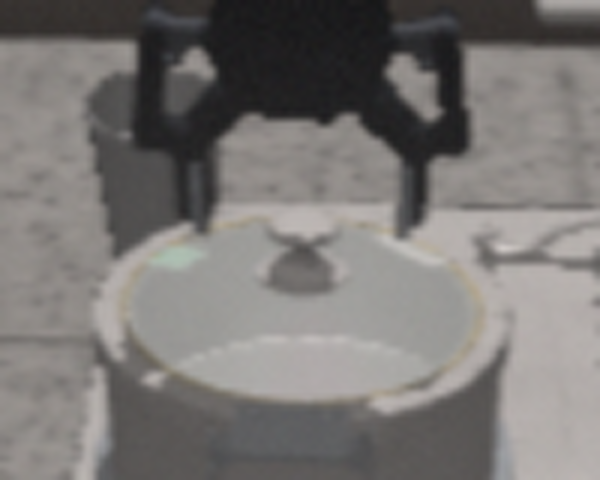

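```bash
python3 -m pendant '[[0,0,0.02,0,0,0,0.7],[0,0,0.02,0,0,0,0.4],[0,0,0.02,0,0,0,0],[0,0,0.02,0,0,0,0],[0,0,0.02,0,0,0,0],[0,0,0.02,0,0,0,0],[0,0,0.02,0,0,0,0]]'; python3 - <<'E'
from pry import *
p=eyes.camera('side'); save(p,'side24.png')
cv2.imwrite('pics/s24.png',cv2.resize(p['img'][100:180,255:355],None,fx=6,fy=6,interpolation=2)[:,:,::-1])
E
```

```text
clock: 29.52
ee_pos: [555.1, -287.6, 90.0]
eef_rot: [[1.0, -0.008, 0.0], [-0.008, -1.0, -0.002], [0.0, 0.002, -1.0]]
contact_force: [-0.7, 0.1, 3.6]
gripper_width: 30.9
```

View pics/s24.png

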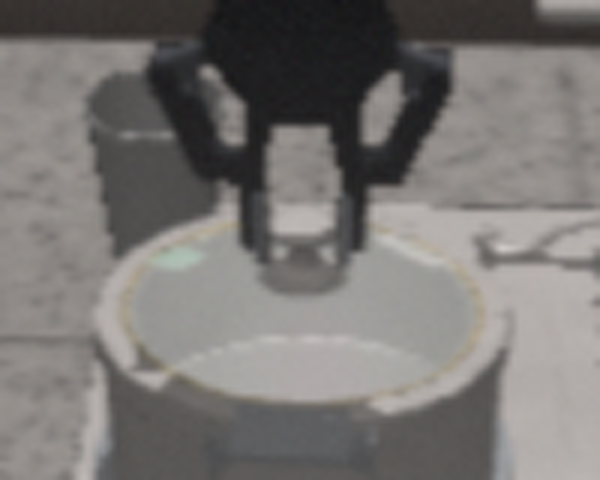

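```bash
python3 -m pendant '[[0,0,-0.1,0,0,0,0],[0,0,-0.25,0,0,0,0],[0,0,-0.5,0,0,0,0],[0,0,-0.9,0,0,0,0],[0,0,-1.3,-0.45,0,0,0],[0,0,-1.3,-0.45,0,0,0]]'; python3 - <<'E'
from pry import *
st()
p=eyes.camera('side'); save(p,'side25.png')
cv2.imwrite('pics/s25.png',cv2.resize(p['img'][70:230,230:370],None,fx=4,fy=4,interpolation=2)[:,:,::-1])
print(rel([480,60,150],yawR(-.007,np.radians(2.7))))
E
```

```text
clock: 30.32
ee_pos: [556.1, -287.5, 170.4]
eef_rot: [[1.0, -0.007, 0.003], [-0.007, -0.999, -0.051], [0.003, 0.051, -0.999]]
contact_force: [-0.0, -0.4, -3.1]
gripper_width: 30.7
30.32 [ 556.1 -287.5  170.4] F [-0.  -0.4 -3.1] T [0.06 0.02 0.01] w 30.7 q [-0.55  0.51  1.41 -0.04  1.19 -0.53]
[[1.0, -0.007, 0.003], [-0.007, -0.999, -0.051], [0.003, 0.051, -0.999]]
[-1.298, -5.788, 0.031, 0.017, -0.015, 0.001]
```

View pics/s25.png

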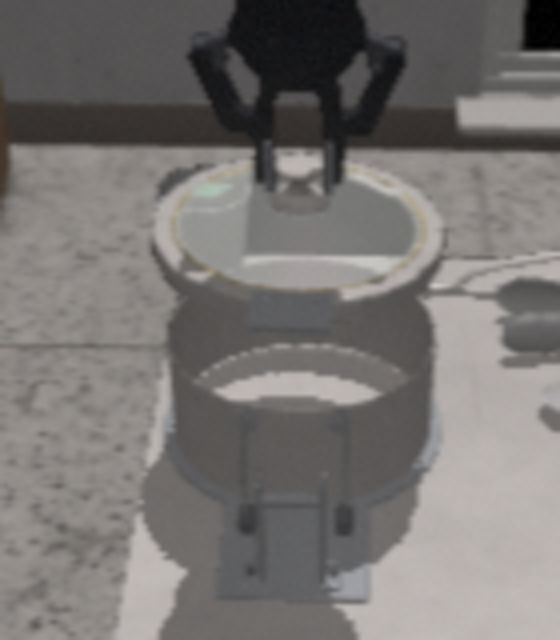

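```bash
python3 -m pendant '[[-0.1,-0.5,0,0,0,0,0],[-0.25,-1.2,0,0,0,0,0],[-0.4,-2.0,0,0,0,0,0],[-0.6,-2.8,0,0,0,0,0],[-0.8,-3.6,0,0,0,0,0],[-0.95,-4.4,0,0,0,0,0],[-1.1,-5.1,0,0,0,0,0],[-1.2,-5.6,0,0,0,0,0],[-1.2,-5.75,0,0,0,0,0],[-1.2,-5.75,0,0,0,0,0]]'; python3 - <<'E'
from pry import *
st()
p=eyes.camera('side'); save(p,'side26.png')
cv2.imwrite('pics/s26.png',cv2.resize(p['img'][100:350,220:470],None,fx=2.4,fy=2.4,interpolation=2)[:,:,::-1])
P=robot.observe()['ee_pos']
print(rel([P[0],P[1],35],yawR(-.007,np.radians(2.9))))
E
```

```text
clock: 31.62
ee_pos: [485.6, 57.6, 150.7]
eef_rot: [[1.0, -0.007, -0.001], [-0.007, -0.999, -0.048], [-0.001, 0.048, -0.999]]
contact_force: [0.2, 0.6, -2.0]
gripper_width: 30.8
31.62 [485.6  57.6 150.7] F [ 0.2  0.6 -2. ] T [0.01 0.04 0.05] w 30.8 q [ 0.03  0.38  1.73 -0.06  1.04  0.07]
[[1.0, -0.007, -0.001], [-0.007, -0.999, -0.048], [-0.001, 0.048, -0.999]]
[0.001, -0.094, 1.928, -0.019, 0.006, -0.005]
```

View pics/s26.png

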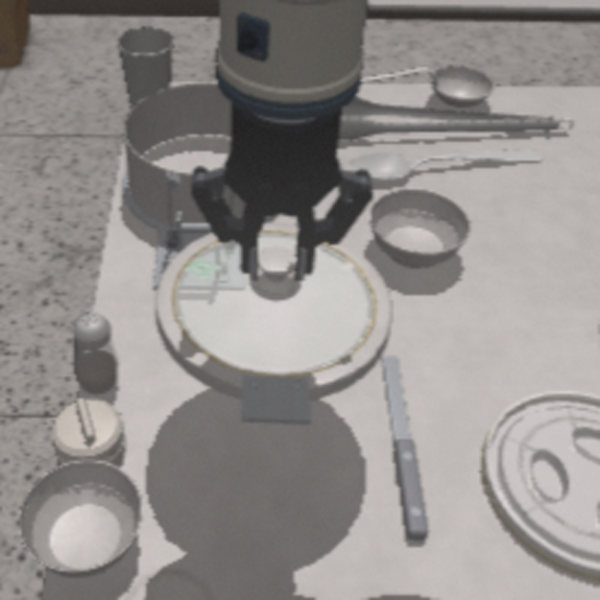

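```bash
python3 -m pendant '[[0,-0.03,0.6,0,0,0,0],[0,-0.06,1.3,0,0,0,0],[0,-0.08,1.7,0,0,0,0],[0,-0.09,1.9,0,0,0,0],[0,-0.1,2.1,0,0,0,0],[0,-0.1,2.1,0,0,0,0]]'; python3 - <<'E'
from pry import *
p=eyes.camera('side'); save(p,'side27.png')
cv2.imwrite('pics/s27.png',cv2.resize(p['img'][160:330,230:420],None,fx=4,fy=4,interpolation=2)[:,:,::-1])
E
```

```text
clock: 32.42
ee_pos: [485.6, 57.3, 24.8]
eef_rot: [[1.0, -0.008, -0.001], [-0.008, -0.999, -0.049], [-0.0, 0.049, -0.999]]
contact_force: [0.4, -0.2, -2.3]
gripper_width: 30.7
```

View pics/s27.png

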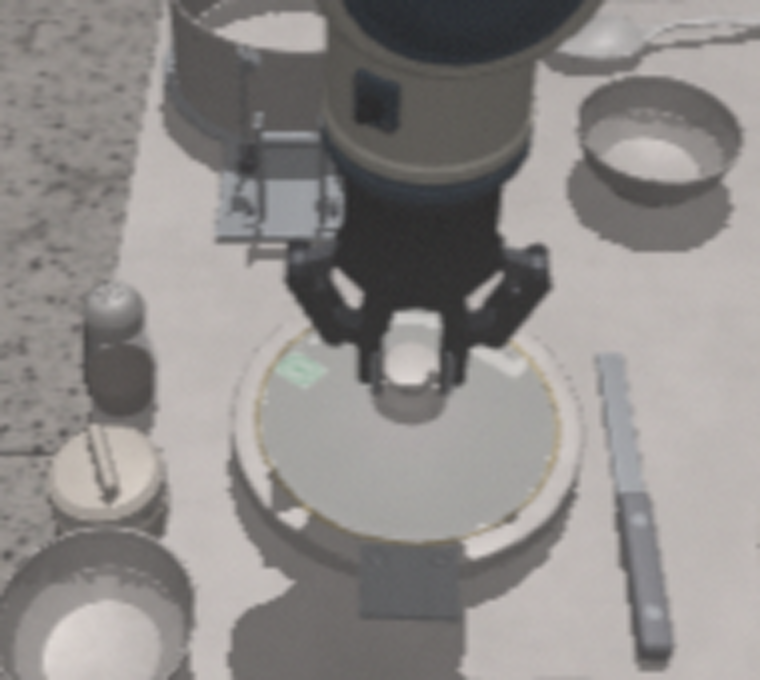

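```bash
python3 -m pendant '[[0,0,0.05,0,0,0,0],[0,-0.005,0.1,0,0,0,0],[0,-0.005,0.13,0,0,0,0],[0,-0.005,0.15,0,0,0,0],[0,-0.005,0.15,0,0,0,0]]'; python3 -m pendant '[[0,0,0.01,0,0,0,0],[0,0,0.02,0,0,0,0],[0,0,0.02,0,0,0,0]]'
```

```text
clock: 33.1
ee_pos: [485.6, 57.4, 15.9]
eef_rot: [[1.0, -0.007, -0.001], [-0.007, -0.999, -0.049], [-0.0, 0.049, -0.999]]
contact_force: [-0.4, 0.6, -3.3]
gripper_width: 31.0
clock: 33.48
ee_pos: [485.6, 57.3, 14.7]
eef_rot: [[1.0, -0.008, -0.0], [-0.008, -0.999, -0.049], [-0.0, 0.049, -0.999]]
contact_force: [0.6, -0.5, -2.4]
gripper_width: 30.8
```

```bash
python3 -m pendant '[[0,0,0.01,0,0,0,0],[0,0,0.02,0,0,0,0],[0,0,0.02,0,0,0,0]]'
```

```text
clock: 33.85
ee_pos: [485.7, 57.3, 13.6]
eef_rot: [[1.0, -0.008, -0.0], [-0.008, -0.999, -0.049], [0.0, 0.049, -0.999]]
contact_force: [0.6, 0.8, 0.0]
gripper_width: 31.1
```

```bash
python3 -m pendant '[[0,0,0.01,0,0,0,0],[0,0,0.015,0,0,0,0],[0,0,0.015,0,0,0,0]]'; python3 - <<'E'
from go import *
st()
E
```

```text
clock: 34.22
ee_pos: [486.1, 57.3, 13.0]
eef_rot: [[1.0, -0.008, 0.001], [-0.007, -0.999, -0.049], [0.001, 0.049, -0.999]]
contact_force: [0.7, 2.2, 7.0]
gripper_width: 30.7
34.23 [486.1  57.3  13. ] F [0.7 2.2 7. ] T [ 0.12  0.37 -0.01] w 30.7 q [ 0.03  0.6   1.86 -0.08  0.68  0.1 ]
[[1.0, -0.008, 0.001], [-0.007, -0.999, -0.049], [0.001, 0.049, -0.999]]
```

```bash
python3 -m pendant '[[0,0,0,0,0,0,0.45],[0,0,0,0,0,0,0.6],[0,0,0,0,0,0,0.8],[0,0,-0.02,0,0,0,0.9],[0,0,-0.2,0,0,0,0.9],[0,0,-0.8,0,0,0,0.9],[0,0,-1.6,0,0,0,0.9],[0,0,-2.4,0,0,0,0.9],[0,0.5,-3.0,0,0,0,0.9],[0,2.5,-3.2,0,0,0,0.9],[0,3.5,-3.2,0,0,0,0.9],[0,3.5,-3.2,0,0,0,0.9]]'; python3 - <<'E'
from pry import *
st()
p=eyes.camera('side'); t=eyes.camera('top'); save(p,'side28.png');save(t,'top28.png')
cv2.imwrite('pics/s28.png',cv2.resize(p['img'][90:370,200:500],None,fx=2.1,fy=2.1,interpolation=2)[:,:,::-1])
E
```

```text
clock: 35.72
ee_pos: [483.7, -145.2, 215.9]
eef_rot: [[1.0, -0.008, 0.001], [-0.008, -0.999, -0.049], [0.001, 0.049, -0.999]]
contact_force: [1.1, -0.3, -0.2]
gripper_width: 77.1
35.73 [ 483.7 -145.2  215.9] F [ 1.1 -0.3 -0.2] T [0.05 0.   0.04] w 77.1 q [-0.38  0.31  1.63 -0.05  1.19 -0.35]
[[1.0, -0.008, 0.001], [-0.008, -0.999, -0.049], [0.001, 0.049, -0.999]]
```

View pics/s28.png

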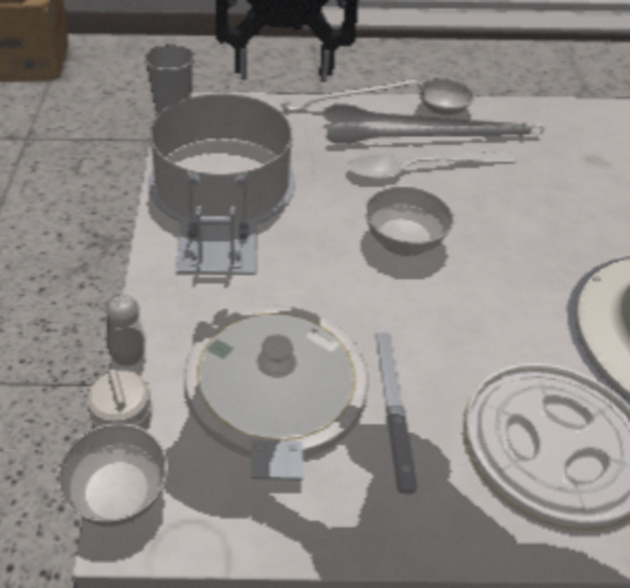

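View pics/top28.png

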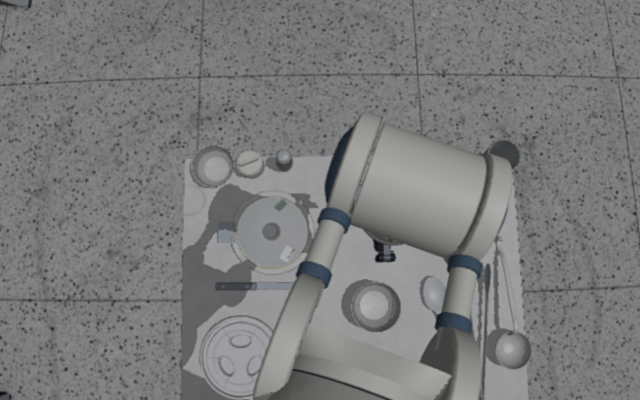

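```bash
python3 - <<'E'
from go import *
print(robot.job_done())
E
```

```text
the job is handed in; nothing more can be done
None
```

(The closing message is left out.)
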